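# Hang the rinsed baskets on the dryer and start its programme

### The job

Hang every steel basket standing on the table by its eye on the dryer's hook, the largest first and then each smaller one nested in front of it inside the larger. Then slide the console's lock grip all the way to the green end, press the blue, the yellow and the green key down one after the other in that order, letting each come up before the next, and slide the lock all the way back to the red end; never press a key while the lock is not at the green end, leave the red key alone and do not knock over or push away the other things.

Things in the scene. Friction and masses are not known exactly. Their poses are not given: they have to be found in the camera images.
- basket_large: The largest steel basket, about 300 g: tray 150 (y) x 120 (x) mm, 36 high, walls 3. Origin: underside, middle of the back plate's outer face; tray towards -x. Above the 75 high back plate, in a plane at x -7 mm, a closed eye of 7 mm wire, inside 41 wide, 55 high, peaked; inner peak at z 130. On it a black grip 12 (x) x 30 (y) x 38 mm high, its centre at x -7, z 153. Starts upright on the table.
- basket_medium: The middle-sized steel basket, about 220 g: tray 122 (y) x 86 (x) mm, 36 high, walls 3. Origin: underside, middle of the back plate's outer face; tray towards -x. Above the 57 high back plate, in a plane at x -7 mm, a closed eye of 7 mm wire, inside 41 wide, 55 high, peaked; inner peak at z 112. On it a black grip 12 (x) x 30 (y) x 38 mm high, its centre at x -7, z 135. Starts upright on the table.
- basket_small: The smallest steel basket, about 150 g: tray 94 (y) x 52 (x) mm, 36 high, walls 3. Origin: underside, middle of the back plate's outer face; tray towards -x. Above the 39 high back plate, in a plane at x -7 mm, a closed eye of 7 mm wire, inside 41 wide, 55 high, peaked; inner peak at z 94. On it a black grip 12 (x) x 30 (y) x 38 mm high, its centre at x -7, z 117. Starts upright on the table.
- dryer: White drying unit, fixed, 130 x 170 x 155 mm high, slotted front, one brass hook at the middle of its front. Origin: on the table below the hook's root, in the front face's plane; -x is the way the hook points (roughly to the robot). Under the hook a 6 mm drip plate reaches 133 mm out, 120 mm wide. A hung basket leans its back plate on the front face.
- hook_root (a point): Upper edge of the hook at the dryer's front face, 170 mm up. The hook is a round bar 10 mm thick along the dryer's -x, its upper edge rising to 175 mm at 80 mm out, then turning up to its tip. A block 36 mm wide, 175 mm high stands 2 to 22 mm behind the front face.
- hook_tip (a point): Top of the hook's upturned tip, 90 mm out from the front face, 187 mm up. With a basket held 30 mm above its hung height the tip passes through its eye, and its tray clears the front of a larger basket already hung; lowered, it nests in that tray with its back plate 12 to 30 mm in front of the larger one's.
- console: Grey control console, fixed, 170 (x) x 260 (y) x 50 mm high. Origin at the centre of its underside. Four round keys in a row along its y on the side nearer the robot (their order differs from run to run), and the lock slide behind them, with a green mark at the +y end of its track and a red mark at the -y end.
- lock (a joint): Travel of the lock grip along its track, m: 0 at the red end (locked), 0.100 at the end stop at the green end (console unlocked). Starts somewhere from 0 to 0.03, stays where it is left, friction 1.5 N.
- lock_top (a point): Centre of the top face of the lock grip, a black upright block 28 mm (across the track, console x) x 20 mm (along the track, console y) x 40 mm high, standing on an aluminium track 14 mm high and 40 mm wide on the console. It slides along the console's y.
- key_blue_top (a point): Centre of the top of the blue key (first): a round spring key 32 mm across in a black collar 48 mm across; its top stands 22 mm above the console and 10 mm above its collar; pressed straight down.
- key_blue (a joint): Travel of the blue key, m: 0 up, 0.006 fully down, which takes about 5 N (it starts to move at about 1.5 N); counts as pressed past 0.004; springs back.
- key_yellow_top (a point): Centre of the top of the yellow key (second): a round spring key 32 mm across in a black collar 48 mm across; its top stands 22 mm above the console and 10 mm above its collar; pressed straight down.
- key_yellow (a joint): Travel of the yellow key, m: 0 up, 0.006 fully down, which takes about 5 N (it starts to move at about 1.5 N); counts as pressed past 0.004; springs back.
- key_green_top (a point): Centre of the top of the green key (third): a round spring key 32 mm across in a black collar 48 mm across; its top stands 22 mm above the console and 10 mm above its collar; pressed straight down.
- key_green (a joint): Travel of the green key, m: 0 up, 0.006 fully down, which takes about 5 N (it starts to move at about 1.5 N); counts as pressed past 0.004; springs back.
- key_red_top (a point): Centre of the top of the red key (stop key, not to be pressed): a round spring key 32 mm across in a black collar 48 mm across; its top stands 22 mm above the console and 10 mm above its collar; pressed straight down.
- key_red (a joint): Travel of the red key, m: 0 up, 0.006 fully down, which takes about 5 N (it starts to move at about 1.5 N); counts as pressed past 0.004; springs back.
- spice_jar: Amber jar, 60 mm across, 65 mm high, a bystander; origin at the centre of its underside.
- bowl: Small steel bowl, 80 mm across, 36 mm high, a bystander; origin at the centre of its underside.
- spoon: Spoon 170 mm long lying along its x, a bystander; origin at the centre of its underside.
- spatula: Spatula 240 mm long lying along its x, a bystander; origin at the centre of its underside.
- sponge: Yellow block sponge 100 x 65 x 30 mm, a bystander; origin at the centre of its underside.
- mug: White mug, 76 mm across, 90 mm high, handle at its +y, a bystander; origin at the centre of its underside.
There are look-alikes about, which are no part of the job. Leave any orange look-alike of the basket_small alone.

How it is judged:
By the outcome, as a careful person would: the job done as asked, in the order asked, and still so for the second after the job is handed in, with the robot touching nothing.
Of basket_large, basket_medium, basket_small only 2 to 3 are there at a start; the rules pass over those that are not, and their reading is None.
At some moment in a run one of basket_large, basket_medium, basket_small may be knocked a few centimetres aside while the robot is not near it.
It also fails if it takes over 210 s, if anything falls off the work surface, if the arm or the gripper's body presses on something with over 40 N, if the wrist force passes 120 N, or if a joint passes its speed limit or range.

### The arm

A 6-joint arm with a two-finger parallel gripper is mounted at the origin on the work surface. World frame = base frame: x ahead of the robot, y to its left, z up, the work surface at z = 0. Lengths are in mm, angles in degrees, forces in N, time in s.
With the tool pointing down it reaches from about 300 to 750 mm from the base axis. Payload 8.5 kg.
Tool frame: the origin (TCP) lies on the centre line of the jaws, within the pads' length; the fingertips stand 8 mm ahead of it and the grasp point (between the pads) lies 11 mm behind it; z points along the fingers, y is the line along which they close (so a half turn about z gives the same grasp; the last joint's range is limited). The gripper opens to 85 mm and grips with 20 to 120 N. Pads are 22 mm wide; open, the fingers measure 114 mm over their backs; the gripper's body (76 mm by 85 mm) begins 54 mm behind the grasp point. The pads swing forward as they close: fully open they stand 13 mm farther back than shut.
Start: joints at [-84.987, 21.807, 74.336, -0, 83.858, -12.336], TCP at [164.001, -524.961, 239.322] pointing down, gripper open.
Joint ranges: [-178.18, 178.18], [-50.72, 133.34], [12.68, 142.11], [-81.47, 261.47], [9.98, 163.14], [-165.26, 165.26]. Speed limits (degrees/s): [136.94, 136.94, 180, 180, 180, 180].

### API

Orientations are given as [roll, pitch, yaw] about the fixed x, y, z axes, in that order (R = Rz(yaw) Ry(pitch) Rx(roll)).
In Python, from workcell import manip gives the robot as it stands.
- The arm moves only by the shell command python3 -m inch 'ROWS'. ROWS is JSON, a list that holds one entry, the list of rows, each a list of 7 numbers: the finger opening in m, from 0 to 0.0854, then the shift along the tool's x, y, z in m, then the turn, a rotation vector about the tool's x, y, z in rad. In form: [[[grip, tx, ty, tz, ax, ay, az], ...]]. A call has 1 to 5 rows; each row is the pose to reach, as a shift and turn from the pose commanded when the call began, along the tool's axes at that moment; what a row does not reach only later rows make up. A row lasts 1/8 s, in which the tool goes at most 62.5 mm and 10.7 degrees, less where a joint would pass 70% of its speed; a pose out of reach is approached as far as the arm can. A call with a gripper value outside its range is refused whole. The fingers move at their own pace and stop on an object; the grip force is fixed at half the most. Time passes only in rows, so rows that repeat a pose let the fingers close. It gives the time, the measured TCP pose, the force, the opening and the grip force at its end, in the units of the state.
- manip.state(): the state, without advancing time (a new reading comes with each control period).
- manip.snapshot(name): name is "scene" or "top" or "wrist"; returns a dict with "img" (400x640x3 uint8, blue, green, red), "intrinsics" (3x3 intrinsics, pixels), "eye" and "rotation" of the camera in the world. Camera axes: x right, y up, looking along -z (the intrinsics and any distortion apply to the point x, -y, -z); pixel columns grow to the right and rows downward; lengths in mm; the calibration is good to about 2 mm. A picture is of the moment at which its call begins. There is no depth.
- manip.hand_in(): hands the job in; it is judged then, once.
The state is a dict: "time": time; "q": joint angles; "dq": joint speeds; "tau": joint torques, N m; "tcp_pos": TCP position; "ee_rot": TCP orientation; "contact_force": force on the tool from outside, world axes, zero at the start; "ft_torque": the same for the moment, N m; "width": finger opening in mm; "finger_force": force on a finger pad.
Only numpy, scipy, OpenCV 4.12 (cv2) and the standard library are available. Lean on these libraries where they do the work, as an engineer would, in place of code of your own. Each camera call takes 0.05 s, during which the arm holds its last target. There are 200 camera calls.

## Working session

There is one attempt and no reset: what is moved stays moved. The work goes in short steps, Python scripts to look and compute and a shell command to move; the robot and the scene stay as the last step left them, time stands still between calls to the robot, and variables do not carry over. Pictures are saved under pics/ and viewed, at most 14 in all, crops included, and the job is handed in when it is done.

```bash
ls; mkdir -p pics
cat > h.py <<'E'
import numpy as np, cv2
from workcell import manip
def snap(n,save=None):
    s=manip.snapshot(n)
    if save: cv2.imwrite('pics/'+save,s['img'])
    return s
def ray(s,u,v):
    K=np.array(s['intrinsics']);d=np.linalg.inv(K)@[u,v,1.]
    d=np.array(s['rotation'])@np.array([d[0],-d[1],-d[2]])
    return np.array(s['eye']),d/np.linalg.norm(d)
def onz(s,u,v,z):
    o,d=ray(s,u,v);return o+d*(z-o[2])/d[2]
def proj(s,p):
    c=np.array(s['rotation']).T@(np.array(p,float)-np.array(s['eye']))
    q=np.array(s['intrinsics'])@np.array([c[0],-c[1],-c[2]]);return q[:2]/q[2]
E
python3 - <<'E'
from h import *
import pickle
a=snap('scene','scene0.png');b=snap('top','top0.png')
pickle.dump((a,b),open('s0.pkl','wb'))
for s in(a,b):print(s.keys(),np.array(s['intrinsics']).round(1).tolist(),np.array(s['eye']).round(0),np.array(s['rotation']).round(3).tolist())
print(manip.state())
E
```

```text
pics
dict_keys(['img', 'intrinsics', 'eye', 'rotation']) [[453.8, 0.0, 327.7], [0.0, 453.8, 198.8], [0.0, 0.0, 1.0]] [1081. -288. 1118.] [33.483, 0.232, 64.241]
dict_keys(['img', 'intrinsics', 'eye', 'rotation']) [[403.5, 0.0, 317.3], [0.0, 403.5, 193.7], [0.0, 0.0, 1.0]] [ 438.  -19. 1211.] [3.504, -0.226, -88.775]
{'time': 0.1, 'q': array([-8.49874648e+01,  2.18383568e+01,  7.43774028e+01, -6.46221292e-04,
        8.38568082e+01, -1.23355747e+01]), 'dq': array([-0.03048444, -0.14198896, -0.12598759,  0.09707732, -0.03581148,
       -0.00036189]), 'tau': array([ 3.28102025e-03, -4.49218869e+01, -2.31652755e+01, -1.87111937e-04,
        3.74464755e-03, -5.75731249e-07]), 'tcp_pos': array([ 163.97320479, -524.74497892,  238.77971164]), 'ee_rot': array([-1.79928970e+02, -1.48755794e-02,  1.73481703e+01]), 'contact_force': array([-0.9369532 , -0.16418108, -0.90369963]), 'ft_torque': array([0.01296718, 0.07015535, 0.00401037]), 'finger_force': 0.0, 'width': 85.38697994984977}
```

View pics/scene0.png

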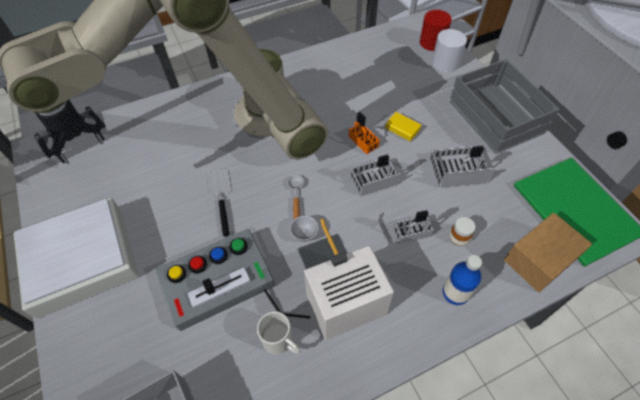

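View pics/top0.png

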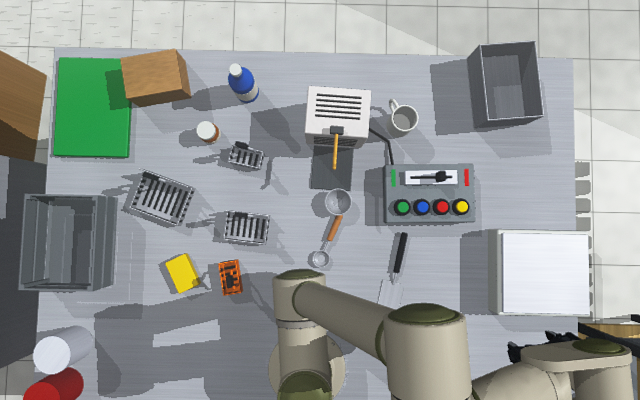

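Scene view: large basket (460,165), medium (377,175), small (411,226); the orange look-alike is at (363,135). Top view: large (163,197), medium (246,227), small (246,155), orange (230,277). The console is at (430,193), the dryer at (338,110) and the hook at (335,150). I choose the three steel baskets and leave the orange one. Next I check that choice in a close crop.

```bash
cat >> h.py <<'E'
from scipy.spatial.transform import Rotation as R
_snap=snap
def snap(n,save=None):
    s=_snap(n,save); s['rotation']=R.from_euler('xyz',np.array(s['rotation']),degrees=True).as_matrix(); return s
def tri(*obs):
    A=np.zeros((3,3));b=np.zeros(3)
    for s,(u,v) in obs:
        o,d=ray(s,u,v);M=np.eye(3)-np.outer(d,d);A+=M;b+=M@o
    return np.linalg.solve(A,b)
E
python3 - <<'E'
from h import *
import pickle
a,b=pickle.load(open('s0.pkl','rb'))
for s in(a,b): s['rotation']=R.from_euler('xyz',np.array(s['rotation']),degrees=True).as_matrix()
pickle.dump((a,b),open('s0.pkl','wb'))
A=cv2.resize(a['img'][135:245,340:500],None,fx=3.7,fy=3.7,interpolation=cv2.INTER_CUBIC)
B=cv2.resize(b['img'][135:250,125:275],None,fx=3.7,fy=3.7,interpolation=cv2.INTER_CUBIC)[:,:]
h=270
A=cv2.resize(a['img'][140:245,345:500],None,fx=4.5,fy=4.5)
cv2.imwrite('pics/c1.png',A)
B=cv2.resize(b['img'][135:250,120:275],None,fx=4.5,fy=4.5)
cv2.imwrite('pics/c2.png',B)
print(A.shape,B.shape)
E
```

```text
(472, 698, 3) (518, 698, 3)
```

View pics/c1.png

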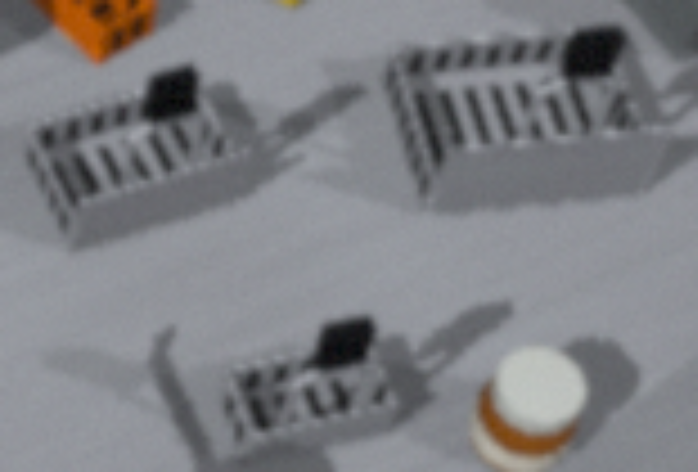

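View pics/c2.png

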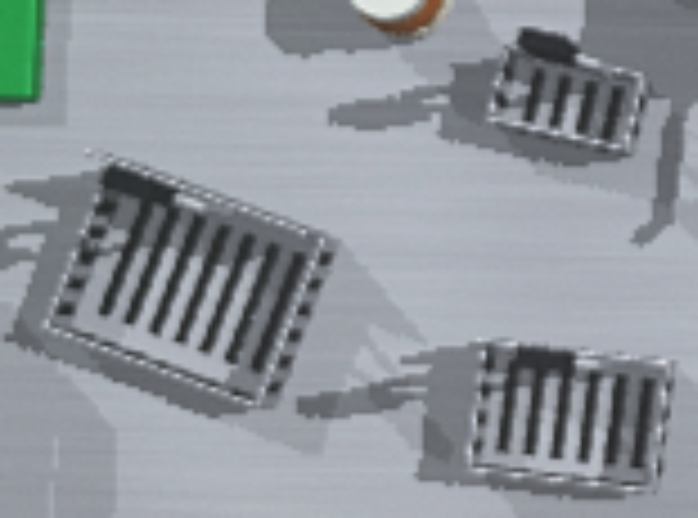

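Both crops show what I need. The large grip is at top (151,176) / scene (477,151), the medium grip at (241,214) / (383,160), and the small grip at (242,144) / (422,216). All three are steel and their trays point toward the robot. Next I measure positions.

Run:
```python
from h import *
import pickle
a,b=pickle.load(open('s0.pkl','rb'))
C=lambda x,y:(x/4.5+120,y/4.5+135)
for n,t,s,f in(('L',(151.1,175.7),(476.8,151.3),((45,330),(262,402))),('M',(241.1,214.3),(383,160.4),((473,467),(660,487))),('S',(241.8,144.3),(421.7,216),((490,120),(630,150)))):
    p=tri((b,t),(a,s)); e=[onz(b,*C(*c),36) for c in f]; d=e[0]-e[1]
    m=(e[0]+e[1])/2; y=np.degrees(np.arctan2(-d[0],d[1]))
    print(n,p.round(0),'yaw',y.round(1),'len',np.linalg.norm(d).round(0),'frontmid',m.round(0))
hsv=cv2.cvtColor(b['img'],cv2.COLOR_BGR2HSV)
def cents(s,lo,hi,amin=15):
    m=cv2.inRange(cv2.cvtColor(s['img'],cv2.COLOR_BGR2HSV),lo,hi)
    n,l,st,c=cv2.connectedComponentsWithStats(m)
    return [(st[i].tolist(),c[i].round(1).tolist()) for i in range(1,n) if st[i,4]>=amin]
for nm,lo,hi in(('brass',(10,120,120),(25,255,255)),('yel',(25,150,120),(32,255,255)),('grn',(40,120,60),(85,255,255)),('red',(0,160,90),(6,255,255)),('blu',(95,140,80),(125,255,255))):
    print(nm,'TOP',[c for c in cents(b,lo,hi) ]);print('   SC',[c for c in cents(a,lo,hi)])
B=cv2.resize(b['img'][75:235,300:480],None,fx=4.4,fy=4.4);B=B[:600];cv2.imwrite('pics/c3.png',cv2.resize(b['img'][80:230,300:480],None,fx=4,fy=4))
```

```text
L [542. 419. 152.] yaw -17.0 len 148.0 frontmid [434. 450.  36.]
M [445. 181. 134.] yaw -4.9 len 121.0 frontmid [368. 181.  36.]
S [637. 189. 117.] yaw -10.9 len 93.0 frontmid [589. 193.  36.]
brass TOP [([121, 50, 61, 48, 2146], [150.5, 74.1]), ([0, 53, 46, 56, 1440], [21.0, 81.9]), ([0, 92, 23, 12, 53], [10.1, 97.7]), ([0, 106, 39, 15, 61], [17.6, 112.4]), ([0, 117, 37, 23, 256], [21.9, 127.8]), ([213, 125, 5, 14, 30], [215.8, 132.4]), ([333, 134, 5, 36, 124], [335.0, 151.2]), ([456, 201, 9, 10, 18], [458.6, 204.5]), ([327, 215, 15, 26, 136], [334.1, 227.9]), ([183, 253, 16, 36, 114], [192.3, 271.3]), ([165, 255, 17, 10, 20], [172.9, 259.0]), ([218, 260, 23, 36, 365], [229.8, 275.8])]
   SC [([387, 112, 34, 29, 239], [403.1, 125.3]), ([354, 121, 5, 7, 20], [355.6, 124.0]), ([357, 127, 22, 27, 278], [366.3, 139.9]), ([294, 198, 4, 20, 73], [295.5, 207.4]), ([506, 214, 84, 77, 3221], [546.5, 251.1]), ([321, 219, 17, 36, 141], [328.7, 237.3]), ([453, 232, 15, 9, 58], [459.6, 236.9]), ([172, 266, 10, 6, 15], [177.0, 267.4]), ([169, 273, 9, 6, 23], [173.0, 275.7])]
yel TOP [([457, 201, 
[... 230 characters left out ...]
 18, 67], [392.8, 177.4]), ([397, 202, 12, 11, 103], [402.4, 206.9])]
   SC [([515, 158, 125, 108, 6047], [580.1, 207.3]), ([231, 239, 13, 12, 129], [237.3, 244.5]), ([254, 262, 10, 16, 69], [258.8, 269.7])]
red TOP [([465, 169, 4, 17, 58], [466.2, 177.5]), ([437, 201, 11, 11, 96], [441.9, 206.3]), ([23, 371, 60, 29, 992], [54.1, 389.2])]
   SC [([421, 10, 30, 40, 687], [433.3, 26.8]), ([190, 257, 13, 12, 115], [196.1, 262.2]), ([175, 299, 8, 17, 65], [178.3, 306.8])]
blu TOP [([228, 67, 26, 26, 340], [242.9, 80.7]), ([417, 201, 12, 12, 110], [422.3, 206.6])]
   SC [([211, 248, 13, 12, 129], [217.0, 253.3]), ([451, 263, 30, 29, 609], [464.7, 277.6]), ([444, 294, 16, 11, 34], [450.8, 300.6])]
```

View pics/c3.png

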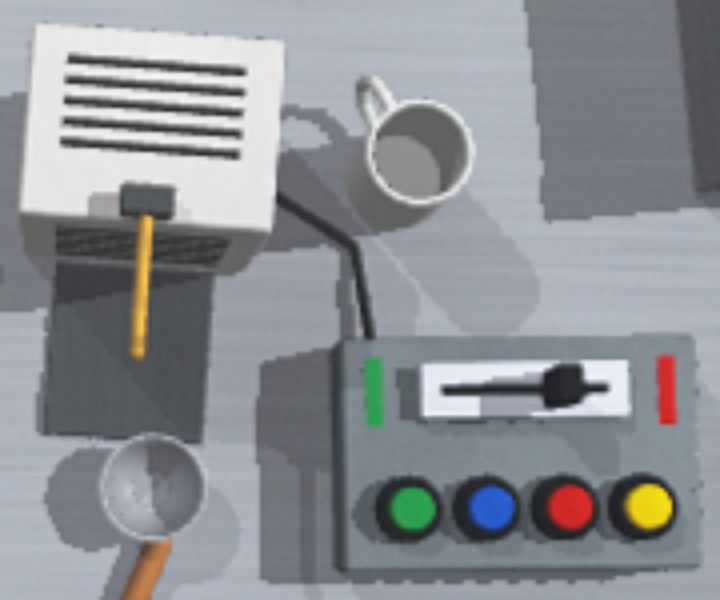

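The crop shows the keys left to right (from +y): green (402,207), blue (422,207), red (442,206), yellow (462,206). The lock grip is at about (441,175), the hook root at (337,134), the hook tip at (334.5,169), and the bowl at (338,201) just in front of the drip plate.

```bash
cat >> h.py <<'E'
def plan(*wps,start=None):
    """wps: (x,y,z,yaw[,pitch-less]) tool down; prints tool-axis shift for each leg"""
    st=manip.state()
    p=np.array(st['tcp_pos']) if start is None else np.array(start[:3],float)
    r=R.from_euler('xyz',st['ee_rot'],degrees=True) if start is None else R.from_euler('xyz',[180,0,start[3]],degrees=True)
    for w in wps:
        q=np.array(w[:3],float);r2=R.from_euler('xyz',[180,0,w[3]],degrees=True)
        t=r.inv().apply(q-p)/1000;v=(r.inv()*r2).as_rotvec()
        print(w,'shift',t.round(4).tolist(),'rv',v.round(4).tolist(),'rows>=%.1f'%max(np.linalg.norm(t)/.0625,np.degrees(np.linalg.norm(v))/10.7))
        p,r=q,r2
E
python3 - <<'E'
from h import *
import pickle
a,b=pickle.load(open('s0.pkl','rb'))
r=onz(b,337.25,133.75,165);t=onz(b,334.5,168.5,185)
print('root',r,'tip',t,'yaw',np.degrees(np.arctan2(*(r-t)[[1,0]])))
print('slots', [onz(b,300+x/4,80+y/4,155).round(0).tolist() for x,y in((68,58),(246,72),(62,141),(240,155),(22,213),(275,232))])
print('tri tip',tri((b,(334.5,168.5)),(a,(322,219.5))).round(0))
for n,u,w in(('g',(402.4,206.9),(237.3,244.5)),('b',(422.3,206.6),(217,253.3)),('r',(441.9,206.3),(196.1,262.2)),('y',(461.5,206),(174.5,271.5))):
    print(n,onz(b,*u,72).round(0),onz(a,*w,72).round(0))
print('marks',onz(b,392.8,177.4,50).round(0),onz(b,466.2,177.5,50).round(0),'lock',onz(b,440.75,175,104).round(0), 'bowl',onz(b,338.5,201.5,36).round(0))
plan((300,-420,370,40),(500,-200,370,75),(540,100,370,120),(520,330,370,163),(542,419,300,163))
E
```

```text
root [660.48398656 -71.00539906 165.        ] tip [566.20151687 -64.63057344 185.        ] yaw -3.8681159316944598
slots [[767.0, -16.0, 155.0], [760.0, -134.0, 155.0], [711.0, -13.0, 155.0], [704.0, -131.0, 155.0], [662.0, 13.0, 155.0], [653.0, -155.0, 155.0]]
tri tip [568. -63. 180.]
g [ 475. -264.   72.] [ 482. -264.   72.]
b [ 478. -320.   72.] [ 483. -320.   72.]
r [ 480. -375.   72.] [ 484. -375.   72.]
y [ 482. -431.   72.] [ 485. -431.   72.]
marks [ 561. -240.   50.] [ 565. -452.   50.] lock [ 565. -362.  104.] bowl [488. -85.  36.]
(300, -420, 370, 40) shift [0.1611, -0.0596, -0.1311] rv [-0.0012, -0.0005, -0.3953] rows>=3.5
(500, -200, 370, 75) shift [0.2946, -0.04, -0.0] rv [0.0, 0.0, -0.6109] rows>=4.8
(540, 100, 370, 120) shift [0.3001, -0.039, -0.0] rv [0.0, 0.0, -0.7854] rows>=4.8
(520, 330, 370, 163) shift [0.2092, 0.0977, 0.0] rv [-0.0, 0.0, -0.7505] rows>=4.0
(542, 419, 300, 163) shift [0.005, 0.0915, 0.07] rv [0.0, 0.0, 0.0] rows>=1.8
```

```bash
python3 -m inch '[[[0.0854,0.08,-0.03,-0.066,0,0,-0.2],[0.0854,0.161,-0.06,-0.131,0,0,-0.395],[0.0854,0.161,-0.06,-0.131,0,0,-0.395],[0.0854,0.161,-0.06,-0.131,0,0,-0.395],[0.0854,0.161,-0.06,-0.131,0,0,-0.395]]]'
python3 -m inch '[[[0.0854,0.295,-0.04,0,0,0,-0.611],[0.0854,0.295,-0.04,0,0,0,-0.611],[0.0854,0.295,-0.04,0,0,0,-0.611],[0.0854,0.295,-0.04,0,0,0,-0.611],[0.0854,0.295,-0.04,0,0,0,-0.611]]]'
python3 -m inch '[[[0.0854,0.3,-0.039,0,0,0,-0.785],[0.0854,0.3,-0.039,0,0,0,-0.785],[0.0854,0.3,-0.039,0,0,0,-0.785],[0.0854,0.3,-0.039,0,0,0,-0.785],[0.0854,0.3,-0.039,0,0,0,-0.785]]]'
python3 -m inch '[[[0.0854,0.209,0.098,0,0,0,-0.75],[0.0854,0.209,0.098,0,0,0,-0.75],[0.0854,0.209,0.098,0,0,0,-0.75],[0.0854,0.209,0.098,0,0,0,-0.75],[0.0854,0.209,0.098,0,0,0,-0.75]]]'
python3 - <<'E'
from h import *
import pickle
w=snap('wrist','w1.png');pickle.dump(w,open('w1.pkl','wb'))
st=manip.state();print(st['tcp_pos'],st['ee_rot'],st['q'].round(0))
print(proj(w,(542,419,152)),w['eye'],proj(w,st['tcp_pos']))
plan((542,419,300,163))
E
```

```text
time: 0.72
tcp_pos: [300.8, -419.0, 371.3]
ee_rot: [179.9, 0.0, 40.1]
contact_force: [0.7, 0.8, 0.0]
width: 85.1
finger_force: 0.0
time: 1.35
tcp_pos: [500.9, -198.5, 368.8]
ee_rot: [-179.9, -0.0, 75.0]
contact_force: [-0.5, -0.8, 0.1]
width: 85.3
finger_force: 0.0
time: 1.98
tcp_pos: [540.3, 101.5, 368.9]
ee_rot: [-179.9, -0.1, 120.1]
contact_force: [1.0, -0.4, -0.3]
width: 85.6
finger_force: 0.0
time: 2.6
tcp_pos: [520.6, 332.0, 368.0]
ee_rot: [-179.9, -0.2, 163.2]
contact_force: [0.9, -0.1, 0.3]
width: 84.9
finger_force: 0.0
[521.02481854 330.43072043 368.41092724] [-1.79876621e+02 -1.18191684e-01  1.62937546e+02] [ 21.  27.  46.  -0. 108. -52.]
[407.5704593  166.10760376] [448.60770205 354.78708628 503.71451866] [317.42046087 275.09350874]
(542, 419, 300, 163) shift [0.0058, 0.091, 0.0682] rv [-0.0022, -0.0021, -0.0011] rows>=1.8
```

View pics/w1.png

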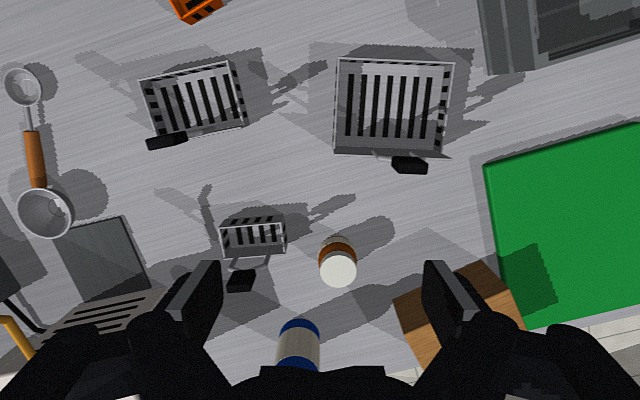

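The wrist view shows the large grip at (410,164), against a predicted (408,166), so the estimate is good. Medium's grip is at (166,141) and small's at (240,281). I refine the yaw from the rims and descend on the large one.

Run:
```python
from h import *
import pickle
w=pickle.load(open('w1.pkl','rb'))
for n,c in(('L',((455,64),(339,58))),('L2',((450,157),(335,153))),('M',((231,63),(140,80))),('S',((285,222),(220,228)))):
    e=[onz(w,*x,36 if n!='L2' else 40) for x in c];d=e[0]-e[1];print(n,np.degrees(np.arctan2(-d[0],d[1])),np.linalg.norm(d))
for n,(u,v,z) in dict(L=(410,161.5,172),M=(167,139,154),S=(240,277,136)).items(): print(n,onz(w,u,v,z).round(1))
plan((542,420,280,161.5),(542,420,172,161.5))
```

```text
L -19.588720810860167 148.15667555890454
L2 -18.802016675667304 157.13488175351242
M -7.09886022994435 121.2009666330813
S -11.165204545378588 96.29453803176698
L [532.9 418.6 172. ]
M [443.5 190.9 154. ]
S [620.9 198.2 136. ]
(542, 420, 280, 161.5) shift [0.006, 0.092, 0.0882] rv [-0.0022, -0.002, 0.0251] rows>=2.0
(542, 420, 172, 161.5) shift [0.0, -0.0, 0.108] rv [0.0, 0.0, 0.0] rows>=1.7
```

```bash
python3 -m inch '[[[0.0854,0.003,0.046,0.044,0,0,0.02],[0.0854,0.006,0.091,0.088,0,0,0.035],[0.0854,0.006,0.091,0.088,0,0,0.035],[0.0854,0.006,0.091,0.088,0,0,0.035],[0.0854,0.006,0.091,0.088,0,0,0.035]]]'
python3 - <<'E'
from h import *
import pickle
w=snap('wrist','w2.png')
st=manip.state();print(st['tcp_pos'],st['ee_rot'],proj(w,(542,419,152)))
plan((542,419,147,161))
# grip mask: dark blob near prediction
g=cv2.cvtColor(w['img'],cv2.COLOR_BGR2GRAY);u,v=proj(w,(542,419,152)).astype(int)
m=(g<45).astype(np.uint8);n,l,s,c=cv2.connectedComponentsWithStats(m)
print([(s[i].tolist(),c[i].round()) for i in range(1,n) if s[i,4]>150])
E
```

```text
time: 3.28
tcp_pos: [542.4, 417.7, 284.4]
ee_rot: [179.9, 0.1, 160.8]
contact_force: [-0.7, -0.1, 0.5]
width: 85.3
finger_force: 0.0
[542.21347622 417.92449348 284.27649379] [1.79881360e+02 1.23732471e-01 1.60827519e+02] [322.24903351 190.48225415]
(542, 419, 147, 161) shift [0.0009, 0.0007, 0.1373] rv [0.0021, 0.0022, -0.003] rows>=2.2
[([65, 0, 36, 17, 353], array([82.,  7.])), ([500, 0, 130, 47, 441], array([566.,  21.])), ([272, 74, 10, 73, 462], array([276., 110.])), ([288, 74, 8, 73, 429], array([292., 110.])), ([304, 74, 7, 73, 411], array([307., 110.])), ([319, 74, 7, 73, 442], array([322., 110.])), ([335, 74, 6, 73, 427], array([338., 111.])), ([349, 74, 8, 73, 430], array([353., 111.])), ([364, 74, 9, 73, 447], array([368., 111.])), ([107, 84, 27, 53, 331], array([120., 111.])), ([93, 88, 27, 52, 318], array([106., 114.])), ([79, 92, 27, 52, 321], array([ 92., 118.])), ([64, 96, 28, 51, 342], array([ 77., 121.])), ([50, 99, 28, 52, 346], array([ 64., 124.])), ([442, 116, 184, 61, 726], array([534., 145.])), ([0, 147, 65, 35, 912], array([ 29., 165.])), ([304, 177, 39, 25, 938], array([323., 189.])), ([0, 251, 640, 149, 41294], array([312., 357.])), ([257, 272, 42, 30, 373], array([281., 281.])), ([350, 320, 25, 44, 220], array([358., 339.]))]
```

```bash
python3 -m inch '[[[0.0854,0.001,0.001,0.04,0,0,0],[0.0854,0.001,0.001,0.08,0,0,0],[0.0854,0.001,0.001,0.115,0,0,0],[0.0854,0.001,0.001,0.137,0,0,0],[0.0854,0.001,0.001,0.137,0,0,0]]]'
python3 -m inch '[[[0.01,0,0,0,0,0,0],[0.01,0,0,0,0,0,0],[0.01,0,0,0,0,0,0],[0.01,0,0,0,0,0,0],[0.01,0,0,0,0,0,0]]]'
python3 -c "
from h import *
st=manip.state();print(st['tcp_pos'],st['ee_rot'])"
```

```text
time: 3.95
tcp_pos: [540.9, 419.6, 144.9]
ee_rot: [-179.9, -0.1, 160.9]
contact_force: [-1.3, -0.2, 0.8]
width: 85.6
finger_force: 0.0
time: 4.58
tcp_pos: [541.3, 420.2, 146.2]
ee_rot: [180.0, 0.1, 160.9]
contact_force: [-0.7, -4.4, 7.4]
width: 29.0
finger_force: 60.0
[541.25468066 420.1527231  146.16469496] [1.79988262e+02 5.71672366e-02 1.60926298e+02]
```

```bash
python3 -m inch '[[[0.01,0,0,-0.02,0,0,0],[0.01,0,0,-0.06,0,0,0],[0.01,0,0,-0.11,0,0,0],[0.01,0,0,-0.16,0,0,0],[0.01,0,0,-0.19,0,0,0]]]'
python3 -c "
from h import *
plan((535,200,335,169),(517,-62,335,176.6),(517,-62,218,176.6))"
```

```text
time: 5.2
tcp_pos: [541.0, 420.7, 337.5]
ee_rot: [179.9, 0.1, 160.9]
contact_force: [0.2, -0.6, -4.3]
width: 29.2
finger_force: 59.8
(535, 200, 335, 169) shift [-0.0664, -0.2105, 0.0021] rv [0.0019, 0.0015, -0.1405] rows>=3.5
(517, -62, 335, 176.6) shift [-0.0323, -0.2606, -0.0] rv [0.0, 0.0, -0.1326] rows>=4.2
(517, -62, 218, 176.6) shift [0.0, -0.0, 0.117] rv [0.0, 0.0, 0.0] rows>=1.9
```

```bash
python3 -m inch '[[[0.01,-0.012,-0.04,0,0,0,-0.03],[0.01,-0.026,-0.085,0,0,0,-0.06],[0.01,-0.04,-0.13,0,0,0,-0.09],[0.01,-0.053,-0.17,0.001,0,0,-0.12],[0.01,-0.066,-0.21,0.002,0,0,-0.14]]]'
python3 -m inch '[[[0.01,-0.007,-0.055,0,0,0,-0.03],[0.01,-0.014,-0.11,0,0,0,-0.06],[0.01,-0.021,-0.165,0,0,0,-0.09],[0.01,-0.028,-0.22,0,0,0,-0.115],[0.01,-0.032,-0.26,0,0,0,-0.133]]]'
python3 -m inch '[[[0.01,0,0,0,0,0,0],[0.01,0,0,0.02,0,0,0],[0.01,0,0,0.05,0,0,0],[0.01,0,0,0.07,0,0,0],[0.01,0,0,0.07,0,0,0]]]'
python3 - <<'E'
from h import *
import pickle
a=snap('scene');b=snap('top');w=snap('wrist')
pickle.dump((a,b,w),open('s1.pkl','wb'))
st=manip.state();print(st['tcp_pos'],st['ee_rot'])
A=cv2.resize(a['img'][130:310,240:420],(400,400));W=w['img'];
V=np.zeros((600,800,3),np.uint8);V[:300,:480]=cv2.resize(W,(480,300));V[300:600,:480]=cv2.resize(b['img'][90:240,250:490],(480,300));V[:320,480:]=A[40:360,40:360];cv2.imwrite('pics/m1.png',V)
E
```

```text
time: 5.82
tcp_pos: [534.5, 199.2, 332.6]
ee_rot: [180.0, -0.1, 169.0]
contact_force: [0.3, -0.9, -2.2]
width: 28.8
finger_force: 60.4
time: 6.45
tcp_pos: [516.1, -62.9, 332.7]
ee_rot: [180.0, -0.0, 176.6]
contact_force: [0.7, 0.5, -3.3]
width: 29.1
finger_force: 60.5
time: 7.08
tcp_pos: [515.9, -59.8, 262.0]
ee_rot: [179.9, -0.2, 176.6]
contact_force: [-0.3, -0.0, -3.1]
width: 29.1
finger_force: 60.7
[516.81290795 -60.59030405 264.26771989] [-1.79989054e+02  9.22597239e-02  1.76604121e+02]
```

View pics/m1.png

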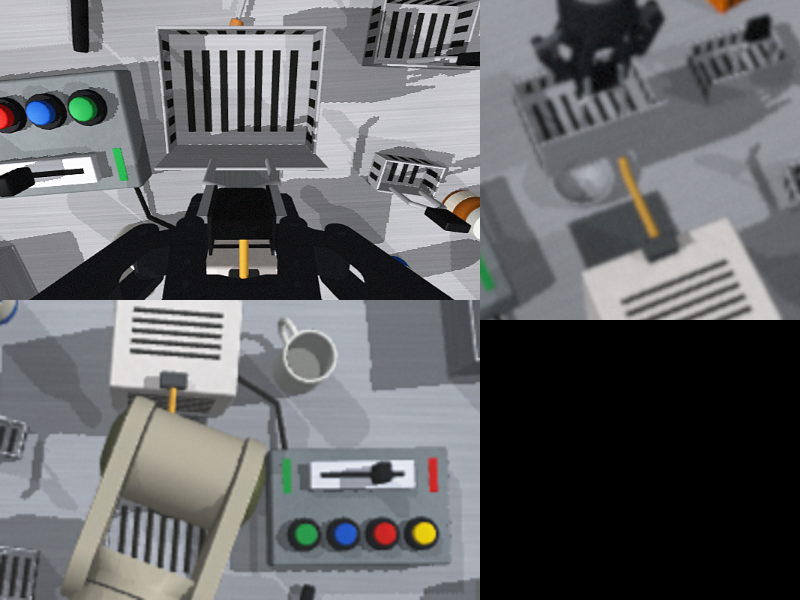

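The wrist panel shows the hook at column ~243 (full image ~324, row ~320), parallel to the tool axis, with the basket square to it. I measure the lateral offset.

Run:
```python
from h import *
import pickle
a,b,w=pickle.load(open('s1.pkl','rb'))
m=cv2.inRange(cv2.cvtColor(w['img'],cv2.COLOR_BGR2HSV),(12,120,100),(28,255,255));m[:300]=0
ys,xs=np.nonzero(m);
for r in range(ys.min(),ys.max()+1,8):
    c=xs[ys==r]
    if len(c): 
        for z in (172,185):print(r,c.min(),c.max(),z,onz(w,c.mean(),r,z).round(1))
for d in(0,20,60,90):print(d,proj(w,(657-.998*d,-70+.059*d,172)))
plan((517,-61,216,176.6))
```

```text
319 320 327 172 [608.8 -63.9 172. ]
319 320 327 185 [599.2 -63.4 185. ]
327 319 330 172 [616.2 -63.5 172. ]
327 319 330 185 [606.2 -63.  185. ]
335 319 330 172 [623.7 -63.9 172. ]
335 319 330 185 [613.2 -63.4 185. ]
343 319 330 172 [631.3 -64.4 172. ]
343 319 330 185 [620.4 -63.9 185. ]
351 319 330 172 [639.  -64.8 172. ]
351 319 330 185 [627.7 -64.3 185. ]
359 319 330 172 [646.9 -65.3 172. ]
359 319 330 185 [635.2 -64.7 185. ]
367 319 329 172 [654.9 -66.1 172. ]
367 319 329 185 [642.7 -65.5 185. ]
0 [319.45729781 369.26453785]
20 [319.40411914 349.18716766]
60 [319.29061265 306.33329777]
90 [319.19857461 271.58474771]
(517, -61, 216, 176.6) shift [-0.0001, -0.0004, 0.0483] rv [-0.0002, 0.0016, 0.0001] rows>=0.8
```

```bash
python3 -m inch '[[[0.01,0,0.0005,0.015,0,0,0],[0.01,0,0.0005,0.03,0,0,0],[0.01,0,0.0005,0.046,0,0,0],[0.01,0,0.0005,0.046,0,0,0],[0.01,0,0.0005,0.046,0,0,0]]]'
python3 -c "
from h import *
print(manip.state()['tcp_pos'])
plan((580,-63.2,217,176.7),(645,-66.8,217,176.7))"
```

```text
time: 7.85
tcp_pos: [516.9, -60.5, 218.5]
ee_rot: [-180.0, 0.1, 176.6]
contact_force: [0.5, 0.6, -3.4]
width: 29.2
finger_force: 60.7
[516.8802573  -60.51677414 218.45729915]
(580, -63.2, 217, 176.7) shift [-0.0632, 0.0011, 0.0016] rv [-0.0005, 0.0018, -0.0021] rows>=1.0
(645, -66.8, 217, 176.7) shift [-0.0651, 0.0001, 0.0] rv [0.0, 0.0, 0.0] rows>=1.0
```

```bash
python3 -m inch '[[[0.01,-0.015,0,0.001,0,0,0],[0.01,-0.03,0.0005,0.001,0,0,0],[0.01,-0.045,0.001,0.001,0,0,0],[0.01,-0.06,0.001,0.001,0,0,0],[0.01,-0.063,0.001,0.001,0,0,0]]]'
python3 - <<'E'
from h import *
w=snap('wrist');a=snap('scene')
V=np.zeros((440,800,3),np.uint8);V[:240,:400]=cv2.resize(w['img'][160:400],(400,150*400//250))[:240] if 0 else cv2.resize(w['img'][160:400],(400,240))
V[:,400:]=cv2.resize(a['img'][150:315,260:410],(400,440));cv2.imwrite('pics/m2.png',V)
m=cv2.inRange(cv2.cvtColor(w['img'],cv2.COLOR_BGR2HSV),(12,120,100),(28,255,255));m[:250]=0
ys,xs=np.nonzero(m)
for r in range(ys.min(),ys.max()+1,12):
    c=xs[ys==r]
    if len(c): print(r,c.min(),c.max())
E
```

```text
time: 8.48
tcp_pos: [580.1, -63.3, 217.0]
ee_rot: [-180.0, 0.1, 176.6]
contact_force: [-0.8, -0.2, -3.6]
width: 29.2
finger_force: 60.7
250 316 327
322 317 331
334 317 332
346 318 331
```

View pics/m2.png

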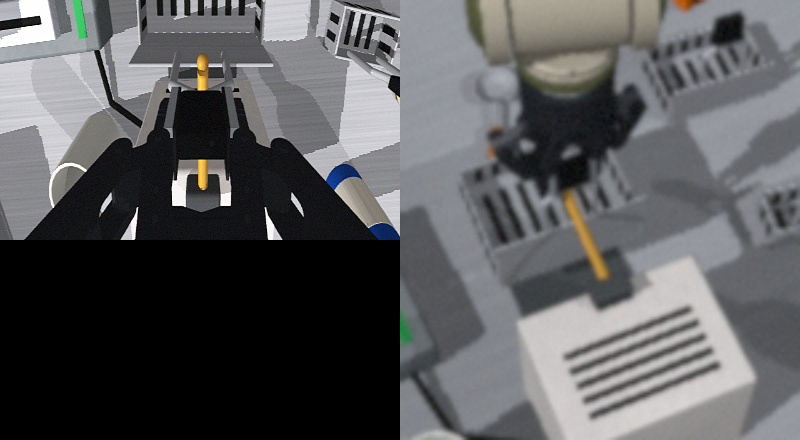

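The tip (203,62 in the wrist panel) stands inside the eye, centred between its wires. I move on toward the dryer and lower.

```bash
python3 -m inch '[[[0.01,-0.016,0,0,0,0,0],[0.01,-0.032,0,0,0,0,0],[0.01,-0.048,0,0,0,0,0],[0.01,-0.062,0,0,0,0,0],[0.01,-0.062,0,0,0,0,0]]]'
python3 -m inch '[[[0.01,0,0,0.007,0,0,0],[0.01,0,0,0.014,0,0,0],[0.01,0,0,0.021,0,0,0],[0.01,0,0,0.026,0,0,0],[0.01,0,0,0.026,0,0,0]]]'
```

```text
time: 9.2
tcp_pos: [641.2, -66.9, 216.3]
ee_rot: [-180.0, -0.0, 176.6]
contact_force: [-0.4, -0.4, -3.5]
width: 29.6
finger_force: 60.7
time: 9.82
tcp_pos: [641.2, -66.8, 190.1]
ee_rot: [180.0, -0.0, 176.6]
contact_force: [0.3, -0.1, -3.0]
width: 29.0
finger_force: 60.9
```

```bash
python3 -m inch '[[[0.01,-0.002,0,0.0015,0,0,0],[0.01,-0.003,0,0.003,0,0,0],[0.01,-0.004,0,0.0035,0,0,0],[0.01,-0.004,0,0.0035,0,0,0]]]'
python3 -m inch '[[[0.0854,0,0,0,0,0,0],[0.0854,0,0,0,0,0,0],[0.0854,0,0,0,0,0,0],[0.0854,0,0,0,0,0,0]]]'
python3 -m inch '[[[0.0854,0,0,-0.02,0,0,0],[0.0854,0,0,-0.05,0,0,0],[0.0854,0,0,-0.09,0,0,0],[0.0854,0,0,-0.13,0,0,0],[0.0854,0,0,-0.16,0,0,0]]]'
python3 - <<'E'
from h import *
import pickle
w=snap('wrist');a=snap('scene');b=snap('top')
pickle.dump((a,b,w),open('s2.pkl','wb'))
V=np.zeros((440,800,3),np.uint8);V[:250,:400]=cv2.resize(w['img'],(400,250))
V[:,400:]=cv2.resize(a['img'][150:315,260:410],(400,440));
V[250:440,:400]=cv2.resize(b['img'][100:252,110:430],(400,190));cv2.imwrite('pics/m3.png',V)
print(manip.state()['tcp_pos'])
E
```

```text
time: 10.32
tcp_pos: [645.1, -66.3, 188.5]
ee_rot: [179.9, 0.1, 176.6]
contact_force: [-5.7, 4.3, 7.2]
width: 28.9
finger_force: 62.2
time: 10.82
tcp_pos: [645.3, -67.3, 186.7]
ee_rot: [-180.0, -0.0, 176.6]
contact_force: [0.8, -0.1, 0.5]
width: 85.3
finger_force: 0.0
time: 11.45
tcp_pos: [645.3, -67.2, 348.8]
ee_rot: [-180.0, 0.1, 176.6]
contact_force: [0.8, 0.6, 0.5]
width: 85.5
finger_force: 0.0
[645.49683895 -67.24445359 348.02854396]
```

View pics/m3.png

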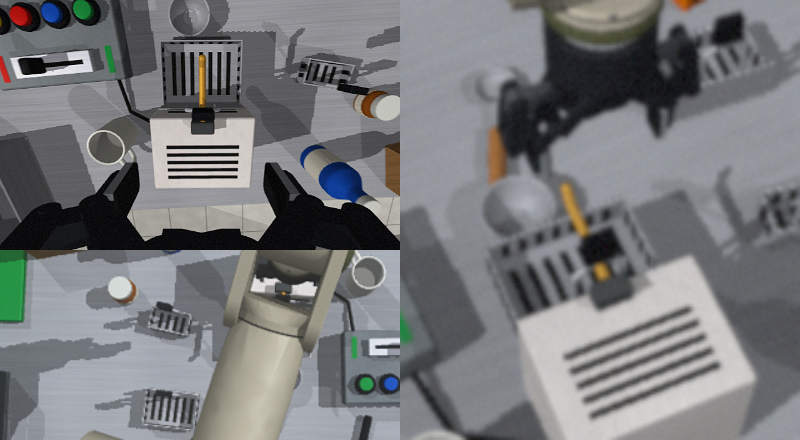

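Large is hung: its eye is on the hook, its back against the dryer, and its grip beside the block at (203,115). Next I go over the medium basket.

```bash
python3 -c "
from h import *
plan((540,90,340,174),(445,182,270,174))"
```

```text
(540, 90, 340, 174) shift [0.1147, 0.1507, 0.0076] rv [-0.0007, 0.003, 0.0449] rows>=3.0
(445, 182, 270, 174) shift [0.1041, 0.0816, 0.07] rv [0.0, 0.0, 0.0] rows>=2.4
```

```bash
python3 -m inch '[[[0.0854,0.035,0.045,0.002,0,0,0.01],[0.0854,0.07,0.09,0.004,0,0,0.03],[0.0854,0.1,0.13,0.007,0,0,0.045],[0.0854,0.115,0.151,0.007,0,0,0.045]]]'
python3 -m inch '[[[0.0854,0.035,0.027,0.023,0,0,0],[0.0854,0.07,0.055,0.047,0,0,0],[0.0854,0.104,0.082,0.07,0,0,0],[0.0854,0.104,0.082,0.07,0,0,0],[0.0854,0.104,0.082,0.07,0,0,0]]]'
cat >> h.py <<'E'
def blobs(w,p,rad=60):
    u,v=proj(w,p);g=cv2.cvtColor(w['img'],cv2.COLOR_BGR2GRAY)
    n,l,s,c=cv2.connectedComponentsWithStats((g<45).astype(np.uint8))
    print('pred',u.round(),v.round())
    for i in range(1,n):
        if s[i,4]>120 and s[i,4]<5000 and abs(c[i]-(u,v)).max()<rad*1.7:
            pts=np.argwhere(l==i)[:,::-1].astype(np.float32);r=cv2.minAreaRect(pts)
            print(s[i].tolist(),c[i].round(1),'rect',np.round(r[1]),round(r[2],1),'pos',onz(w,*c[i],p[2]).round(1))
E
python3 - <<'E'
from h import *
w=snap('wrist','w4.png');st=manip.state();print(st['tcp_pos'],st['ee_rot'])
blobs(w,(445,182,134),90)
E
```

```text
time: 12.1
tcp_pos: [537.6, 92.3, 338.6]
ee_rot: [180.0, -0.1, 174.1]
contact_force: [0.8, -0.1, -0.2]
width: 85.1
finger_force: 0.0
time: 12.72
tcp_pos: [444.9, 182.6, 269.6]
ee_rot: [-180.0, -0.0, 174.0]
contact_force: [0.5, 0.3, -0.5]
width: 85.6
finger_force: 0.0
[445.32035734 182.37503031 269.79419065] [-1.79993644e+02  1.80161811e-02  1.73957867e+02]
pred 320.0 191.0
[278, 103, 9, 53, 349] [282.3 129.1] rect [52.  7.] 87.8 pos [392.3 157.7 134. ]
[294, 103, 8, 53, 336] [297.9 129. ] rect [52.  7.] 88.4 pos [393.5 169.9 134. ]
[311, 103, 7, 53, 323] [313.6 129.4] rect [52.  6.] 90.0 pos [395. 182. 134.]
[326, 103, 7, 53, 323] [329.4 129.4] rect [52.  6.] 90.0 pos [396.3 194.3 134. ]
[341, 103, 8, 53, 321] [344.7 129. ] rect [ 6. 52.] 1.2 pos [397.3 206.1 134. ]
[357, 103, 8, 53, 329] [360.3 129.2] rect [ 6. 52.] 1.2 pos [398.7 218.3 134. ]
[303, 179, 38, 25, 918] [321.4 191.3] rect [24. 37.] 90.0 pos [445.6 182.8 134. ]
```

```bash
python3 -m inch '[[[0.0854,0,0,0.04,0,0,0],[0.0854,0,0,0.08,0,0,0],[0.0854,0,0,0.115,0,0,0],[0.0854,0,0,0.1415,0,0,0],[0.0854,0,0,0.1415,0,0,0]]]'
python3 -m inch '[[[0.01,0,0,0,0,0,0],[0.01,0,0,0,0,0,0],[0.01,0,0,0,0,0,0],[0.01,0,0,0,0,0,0],[0.01,0,0,0,0,0,0]]]'
python3 -m inch '[[[0.01,0,0,-0.02,0,0,0],[0.01,0,0,-0.06,0,0,0],[0.01,0,0,-0.10,0,0,0],[0.01,0,0,-0.13,0,0,0],[0.01,0,0,-0.13,0,0,0]]]'
python3 -c "
from h import *
plan((440,0,260,176),(500,-59,260,176.6),(500,-59,200.5,176.6))"
```

```text
time: 13.4
tcp_pos: [444.7, 182.1, 127.2]
ee_rot: [-180.0, -0.2, 173.9]
contact_force: [0.9, -0.4, 0.2]
width: 85.4
finger_force: 0.0
time: 14.02
tcp_pos: [445.0, 182.7, 129.1]
ee_rot: [-180.0, 0.1, 174.0]
contact_force: [-0.3, -2.8, 6.7]
width: 29.2
finger_force: 59.5
time: 14.65
tcp_pos: [445.1, 183.1, 259.7]
ee_rot: [179.9, 0.2, 174.0]
contact_force: [-0.0, 0.6, -4.0]
width: 29.1
finger_force: 59.9
(440, 0, 260, 176) shift [-0.014, -0.1826, -0.0005] rv [0.001, 0.0037, -0.0348] rows>=2.9
(500, -59, 260, 176.6) shift [-0.064, -0.0547, -0.0] rv [0.0, 0.0, -0.0105] rows>=1.3
(500, -59, 200.5, 176.6) shift [0.0, -0.0, 0.0595] rv [0.0, 0.0, 0.0] rows>=1.0
```

```bash
python3 -m inch '[[[0.01,-0.003,-0.045,0,0,0,-0.01],[0.01,-0.007,-0.09,0,0,0,-0.02],[0.01,-0.011,-0.135,0,0,0,-0.03],[0.01,-0.014,-0.182,0,0,0,-0.035],[0.01,-0.014,-0.182,0,0,0,-0.035]]]'
python3 -m inch '[[[0.01,-0.02,-0.018,0,0,0,-0.003],[0.01,-0.04,-0.036,0.01,0,0,-0.006],[0.01,-0.064,-0.055,0.025,0,0,-0.01],[0.01,-0.064,-0.055,0.04,0,0,-0.01],[0.01,-0.064,-0.055,0.04,0,0,-0.01]]]'
python3 -c "
from h import *
st=manip.state();print(st['ee_rot'])
w=snap('wrist','w5.png')
m=cv2.inRange(cv2.cvtColor(w['img'],cv2.COLOR_BGR2HSV),(12,120,100),(28,255,255));m[:250]=0
ys,xs=np.nonzero(m);print(ys.min(),ys.max(),[(r,xs[ys==r].mean().round(1)) for r in sorted(set(ys))[::8]])
plan((580,-63.2,219,176.6),(630,-66,219,176.6))"
```

```text
time: 15.28
tcp_pos: [438.9, -1.8, 256.6]
ee_rot: [180.0, -0.2, 175.8]
contact_force: [-0.1, 1.4, -2.9]
width: 28.9
finger_force: 60.9
time: 15.9
tcp_pos: [498.7, -58.0, 216.2]
ee_rot: [179.9, -0.3, 176.6]
contact_force: [0.9, 0.3, -3.1]
width: 29.1
finger_force: 60.9
[179.90316749  -0.26655642 176.60211453]
295 371 [(np.int64(295), np.float64(628.0)), (np.int64(303), np.float64(618.0)), (np.int64(311), np.float64(638.0)), (np.int64(319), np.float64(636.0)), (np.int64(327), np.float64(636.0)), (np.int64(347), np.float64(322.5)), (np.int64(355), np.float64(322.5)), (np.int64(363), np.float64(322.5)), (np.int64(371), np.float64(322.0))]
(580, -63.2, 219, 176.6) shift [-0.0811, -0.0003, -0.0019] rv [0.001, -0.0025, 0.0002] rows>=1.3
(630, -66, 219, 176.6) shift [-0.0501, 0.0002, 0.0] rv [0.0, 0.0, 0.0] rows>=0.8
```

```bash
python3 -m inch '[[[0.01,-0.02,0,-0.002,0,0,0],[0.01,-0.04,0,-0.003,0,0,0],[0.01,-0.06,0,-0.003,0,0,0],[0.01,-0.078,0,-0.003,0,0,0],[0.01,-0.081,0,-0.003,0,0,0]]]'
python3 - <<'E'
from h import *
w=snap('wrist');a=snap('scene')
V=np.zeros((440,800,3),np.uint8);V[:240,:400]=cv2.resize(w['img'][0:400],(400,240))
V[:,400:]=cv2.resize(a['img'][150:315,260:410],(400,440));cv2.imwrite('pics/m4.png',V)
print(manip.state()['tcp_pos'])
E
```

```text
time: 16.58
tcp_pos: [580.8, -63.2, 221.4]
ee_rot: [180.0, 0.0, 176.6]
contact_force: [0.2, -0.9, -2.6]
width: 29.3
finger_force: 61.0
[580.07315903 -63.30004457 221.39271201]
```

View pics/m4.png

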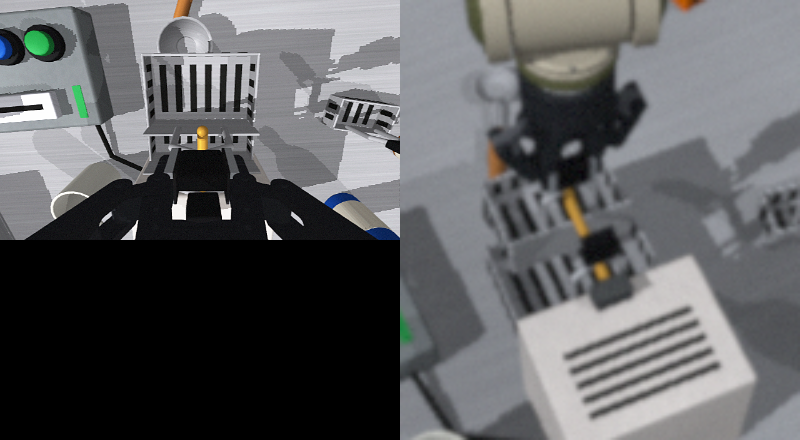

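The tip is through the medium eye at (203,132), centred. I move forward and lower into the large tray.

```bash
python3 -m inch '[[[0.01,-0.014,0,0.0005,0,0,0],[0.01,-0.028,0,0.001,0,0,0],[0.01,-0.042,0,0.001,0,0,0],[0.01,-0.05,0,0.001,0,0,0],[0.01,-0.05,0,0.001,0,0,0]]]'
python3 -m inch '[[[0.01,0,0,0.008,0,0,0],[0.01,0,0,0.016,0,0,0],[0.01,0,0,0.023,0,0,0],[0.01,0,0,0.028,0,0,0],[0.01,0,0,0.028,0,0,0]]]'
```

```text
time: 17.3
tcp_pos: [630.1, -66.6, 220.3]
ee_rot: [180.0, -0.0, 176.6]
contact_force: [-1.1, -0.0, -2.1]
width: 29.2
finger_force: 61.7
time: 17.92
tcp_pos: [630.2, -66.7, 192.0]
ee_rot: [180.0, -0.0, 176.6]
contact_force: [-0.5, 0.7, -3.4]
width: 29.4
finger_force: 61.1
```

```bash
python3 -m inch '[[[0.01,0,0,0.001,0,0,0],[0.01,0,0,0.0025,0,0,0],[0.01,0,0,0.0035,0,0,0],[0.01,0,0,0.0035,0,0,0]]]'
python3 -m inch '[[[0.05,0,0,0,0,0,0],[0.05,0,0,0,0,0,0],[0.05,0,0,0,0,0,0],[0.05,0,0,0,0,0,0]]]'
python3 -m inch '[[[0.05,0,0,-0.02,0,0,0],[0.06,0,0,-0.05,0,0,0],[0.0854,0,0,-0.09,0,0,0],[0.0854,0,0,-0.13,0,0,0],[0.0854,0,0,-0.155,0,0,0]]]'
python3 - <<'E'
from h import *
import pickle
w=snap('wrist');a=snap('scene');b=snap('top')
pickle.dump((a,b,w),open('s3.pkl','wb'))
V=np.zeros((440,800,3),np.uint8);V[:440,:400]=cv2.resize(w['img'][20:240,220:420],(400,440))
V[:,400:]=cv2.resize(a['img'][150:315,260:410],(400,440));cv2.imwrite('pics/m5.png',V)
print(manip.state()['tcp_pos'],proj(w,(637,189,117)))
plan((580,90,340,170),(637,189,250,169))
E
```

```text
time: 18.42
tcp_pos: [630.6, -66.8, 191.2]
ee_rot: [-180.0, 0.2, 176.6]
contact_force: [-4.4, 1.2, 10.9]
width: 29.2
finger_force: 62.9
time: 18.92
tcp_pos: [630.3, -66.8, 188.7]
ee_rot: [180.0, -0.0, 176.6]
contact_force: [0.0, -0.1, -0.3]
width: 50.3
finger_force: 0.0
time: 19.55
tcp_pos: [630.4, -66.7, 346.0]
ee_rot: [-180.0, 0.1, 176.6]
contact_force: [-0.5, 0.5, -0.7]
width: 85.6
finger_force: 0.0
[630.45955195 -66.78771561 344.28188018] [559.04838284 158.95069841]
(580, 90, 340, 170) shift [0.0597, 0.1535, 0.0041] rv [-0.0003, 0.0019, 0.1148] rows>=2.6
(637, 189, 250, 169) shift [-0.0389, 0.1074, 0.09] rv [0.0, -0.0, 0.0175] rows>=2.3
```

View pics/m5.png

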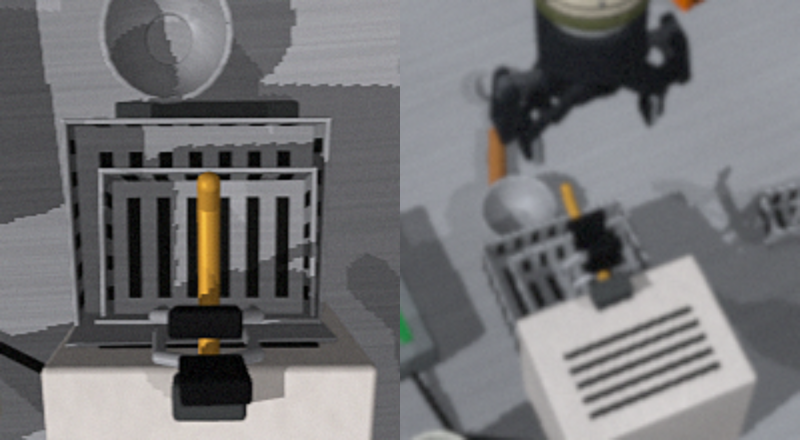

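Medium sits nested inside large, its grip at crop (205,322) in front of large's at (212,380). On to the small basket.

```bash
python3 -m inch '[[[0.0854,0.02,0.05,0.002,0,0,0.035],[0.0854,0.04,0.1,0.004,0,0,0.075],[0.0854,0.06,0.153,0.004,0,0,0.115],[0.0854,0.06,0.153,0.004,0,0,0.115]]]'
python3 -m inch '[[[0.0854,-0.013,0.036,0.03,0,0,0.006],[0.0854,-0.026,0.072,0.06,0,0,0.012],[0.0854,-0.039,0.107,0.09,0,0,0.0175],[0.0854,-0.039,0.107,0.09,0,0,0.0175],[0.0854,-0.039,0.107,0.09,0,0,0.0175]]]'
python3 - <<'E'
from h import *
import pickle
w=snap('wrist','w6.png');st=manip.state();print(st['tcp_pos'],st['ee_rot'])
blobs(w,(637,189,117),90)
w3=pickle.load(open('s3.pkl','rb'))[2]
print('M grip',onz(w3,322.5,181,193),'L grip',onz(w3,326,205,193))
E
```

```text
time: 20.2
tcp_pos: [578.0, 92.8, 338.7]
ee_rot: [180.0, -0.1, 170.2]
contact_force: [0.6, -1.4, 0.3]
width: 85.5
finger_force: 0.0
time: 20.82
tcp_pos: [636.7, 187.2, 249.5]
ee_rot: [-180.0, -0.0, 168.9]
contact_force: [-0.6, 0.6, 0.2]
width: 85.0
finger_force: 0.0
[636.71682845 186.98663209 250.30990216] [-1.79996352e+02  4.56058458e-02  1.68923150e+02]
pred 324.0 192.0
[297, 129, 7, 33, 230] [300.  144.9] rect [32.  6.] 90.0 pos [596.2 178.2 117. ]
[313, 129, 7, 33, 226] [316.1 145.2] rect [32.  6.] 90.0 pos [598.8 190.4 117. ]
[329, 129, 7, 33, 208] [332.3 145.6] rect [32.  6.] 90.0 pos [601.5 202.9 117. ]
[345, 129, 8, 33, 220] [348.6 145. ] rect [ 7. 32.] 2.4 pos [603.5 215.4 117. ]
[418, 166, 45, 12, 143] [442.7 170. ] rect [11. 44.] 88.7 pos [637.6 285.9 117. ]
[306, 177, 39, 26, 937] [325.1 189.4] rect [25. 38.] 90.0 pos [635.4 190.6 117. ]
[333, 277, 54, 27, 415] [357.6 284.9] rect [23. 54.] 81.4 pos [727.3 202.3 117. ]
M grip [627.11433617 -65.4095937  193.        ] L grip [649.2031563  -63.60585411 193.        ]
```

```bash
python3 -m inch '[[[0.0854,0.001,0.003,0.04,0,0,0],[0.0854,0.001,0.003,0.08,0,0,0],[0.0854,0.001,0.003,0.115,0,0,0],[0.0854,0.001,0.003,0.1395,0,0,0],[0.0854,0.001,0.003,0.1395,0,0,0]]]'
python3 -m inch '[[[0.01,0,0,0,0,0,0],[0.01,0,0,0,0,0,0],[0.01,0,0,0,0,0,0],[0.01,0,0,0,0,0,0],[0.01,0,0,0,0,0,0]]]'
python3 -m inch '[[[0.01,0,0,-0.02,0,0,0],[0.01,0,0,-0.06,0,0,0],[0.01,0,0,-0.11,0,0,0],[0.01,0,0,-0.16,0,0,0],[0.01,0,0,-0.16,0,0,0]]]'
python3 -c "
from h import *
plan((560,110,265,172),(500,-59,265,176.6),(500,-59,220,176.6),(580,-63.3,222,176.6))"
```

```text
time: 21.5
tcp_pos: [635.7, 190.2, 109.8]
ee_rot: [-180.0, -0.1, 168.9]
contact_force: [-0.5, -0.6, 0.3]
width: 85.6
finger_force: 0.0
time: 22.12
tcp_pos: [636.5, 191.1, 111.2]
ee_rot: [-180.0, 0.1, 169.0]
contact_force: [-1.0, -2.5, 6.3]
width: 28.7
finger_force: 59.4
time: 22.75
tcp_pos: [637.0, 191.7, 274.4]
ee_rot: [179.8, 0.4, 169.0]
contact_force: [0.7, 0.6, -2.1]
width: 29.2
finger_force: 59.7
(560, 110, 265, 172) shift [0.0601, -0.0949, 0.0087] rv [0.0025, 0.0074, -0.0523] rows>=1.8
(500, -59, 265, 176.6) shift [0.0359, -0.1757, -0.0] rv [0.0, 0.0, -0.0803] rows>=2.9
(500, -59, 220, 176.6) shift [0.0, -0.0, 0.045] rv [0.0, 0.0, 0.0] rows>=0.7
(580, -63.3, 222, 176.6) shift [-0.0801, 0.0005, -0.002] rv [0.0, 0.0, 0.0] rows>=1.3
```

```bash
python3 -m inch '[[[0.01,0.02,-0.032,0.003,0,0,-0.017],[0.01,0.04,-0.064,0.006,0,0,-0.035],[0.01,0.06,-0.095,0.009,0,0,-0.052],[0.01,0.06,-0.095,0.009,0,0,-0.052]]]'
python3 -m inch '[[[0.01,0.008,-0.04,0,0,0,-0.02],[0.01,0.016,-0.08,0,0,0,-0.04],[0.01,0.025,-0.125,0,0,0,-0.06],[0.01,0.036,-0.175,0,0,0,-0.08],[0.01,0.036,-0.175,0,0,0,-0.08]]]'
python3 -m inch '[[[0.01,0,0,0.015,0,0,0],[0.01,0,0,0.03,0,0,0],[0.01,0,0,0.043,0,0,0],[0.01,0,0,0.043,0,0,0]]]'
python3 -c "
from h import *
print(manip.state()['ee_rot'])
plan((580,-63.3,222,176.6),(610,-65.3,222,176.6))"
```

```text
time: 23.25
tcp_pos: [557.4, 108.4, 260.0]
ee_rot: [-180.0, -0.2, 171.9]
contact_force: [0.3, 0.5, -0.9]
width: 28.4
finger_force: 60.0
time: 23.88
tcp_pos: [498.6, -60.8, 260.4]
ee_rot: [180.0, -0.1, 176.3]
contact_force: [0.1, 0.3, -1.0]
width: 29.0
finger_force: 60.6
time: 24.38
tcp_pos: [498.9, -58.0, 217.2]
ee_rot: [179.9, -0.1, 176.6]
contact_force: [0.5, 0.2, -1.9]
width: 28.7
finger_force: 60.5
[ 1.79946515e+02 -1.31317161e-01  1.76583033e+02]
(580, -63.3, 222, 176.6) shift [-0.0813, -0.0004, -0.005] rv [0.0009, -0.0023, -0.0003] rows>=1.3
(610, -65.3, 222, 176.6) shift [-0.0301, -0.0002, -0.0] rv [0.0, 0.0, 0.0] rows>=0.5
```

```bash
python3 -m inch '[[[0.01,-0.01,0,-0.004,0,0,0],[0.01,-0.03,0,-0.005,0,0,0],[0.01,-0.055,0,-0.005,0,0,0],[0.01,-0.078,0,-0.005,0,0,0],[0.01,-0.081,0,-0.005,0,0,0]]]'
python3 - <<'E'
from h import *
w=snap('wrist');a=snap('scene')
V=np.zeros((440,800,3),np.uint8);V[:240,:400]=cv2.resize(w['img'][0:400],(400,240))
V[:,400:]=cv2.resize(a['img'][150:315,260:410],(400,440));cv2.imwrite('pics/m6.png',V)
print(manip.state()['tcp_pos'])
E
```

```text
time: 25.0
tcp_pos: [581.3, -63.7, 223.6]
ee_rot: [-180.0, 0.1, 176.6]
contact_force: [-0.4, 0.4, -2.3]
width: 29.3
finger_force: 60.5
[579.9843523  -63.52745045 223.51145845]
```

View pics/m6.png

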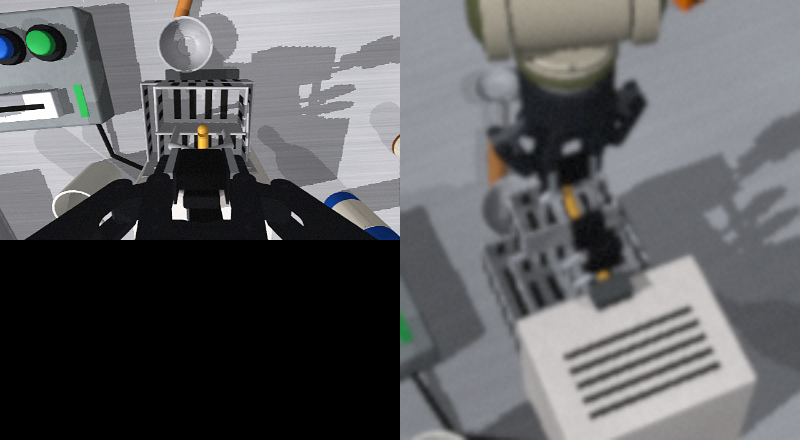

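The tip is inside the small eye at (203,130), centred. I move forward 30 mm, then lower.

```bash
python3 -m inch '[[[0.01,-0.01,0,0.001,0,0,0],[0.01,-0.02,0,0.001,0,0,0],[0.01,-0.03,0,0.001,0,0,0],[0.01,-0.03,0,0.001,0,0,0]]]'
python3 -m inch '[[[0.01,0,0,0.008,0,0,0],[0.01,0,0,0.016,0,0,0],[0.01,0,0,0.023,0,0,0],[0.01,0,0,0.029,0,0,0],[0.01,0,0,0.029,0,0,0]]]'
```

```text
time: 25.6
tcp_pos: [610.4, -65.5, 222.0]
ee_rot: [180.0, -0.0, 176.6]
contact_force: [-0.8, 0.4, -2.4]
width: 28.7
finger_force: 60.5
time: 26.22
tcp_pos: [610.5, -65.5, 196.3]
ee_rot: [-179.9, 0.3, 176.6]
contact_force: [-1.7, 0.5, 18.6]
width: 29.1
finger_force: 66.4
```

Contact came early (18.6 N at z 196, expected about 190), so I raise and look.

```bash
python3 -m inch '[[[0.01,0,0,-0.008,0,0,0],[0.01,0,0,-0.012,0,0,0],[0.01,0,0,-0.012,0,0,0]]]'
python3 - <<'E'
from h import *
w=snap('wrist');a=snap('scene')
V=np.zeros((600,800,3),np.uint8);V[:400,:400]=cv2.resize(w['img'][150:400,195:445],(400,400))
V[:,400:]=cv2.resize(a['img'][180:290,280:354],(400,600),interpolation=cv2.INTER_CUBIC);cv2.imwrite('pics/m7.png',V)
print(manip.state()['tcp_pos'])
E
```

```text
time: 26.6
tcp_pos: [609.5, -65.4, 204.8]
ee_rot: [180.0, -0.1, 176.5]
contact_force: [0.2, -0.0, -3.8]
width: 28.7
finger_force: 63.5
[609.56328884 -65.43921885 204.6242757 ]
```

View pics/m7.png

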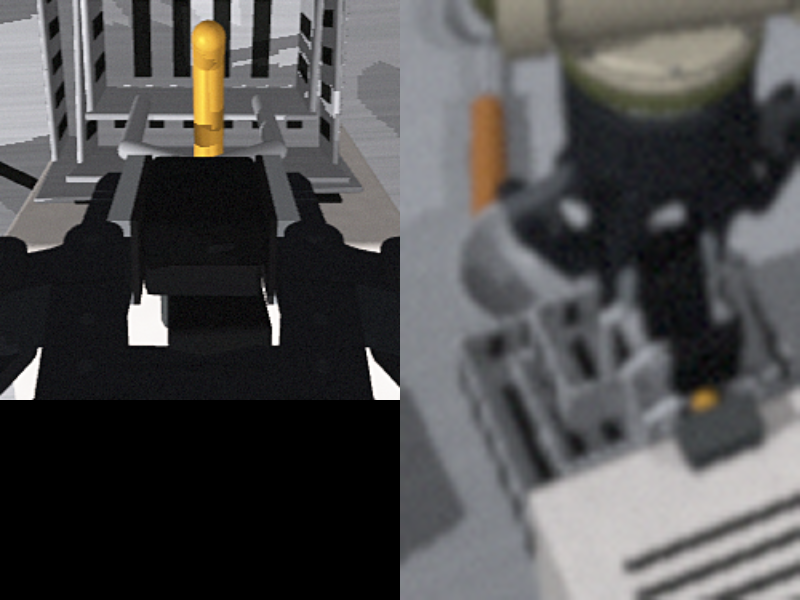

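The picture shows the small tray above the medium one, with nothing obvious in the fingers. The contact height (small underside at ~86 mm) matches the front rim of a medium basket that leans back and tilts front-down by about 8°. So I raise, tilt the small basket front-down 6° about its eye, and lower again.

```bash
python3 -m inch '[[[0.01,0,0,-0.008,0,0,0],[0.01,0,0,-0.012,0,0,0],[0.01,0.001,0,-0.012,0,-0.05,0],[0.01,0.002,0,-0.012,0,-0.105,0],[0.01,0.002,0,-0.012,0,-0.105,0]]]'
python3 - <<'E'
from h import *
st=manip.state();print(st['tcp_pos'],st['ee_rot'],st['contact_force'])
r=R.from_euler('xyz',st['ee_rot'],degrees=True)
for z in(196,192,190):
    print(z,r.inv().apply(np.array([608,-65.4,z])-st['tcp_pos']).round(1))
E
```

```text
time: 27.32
tcp_pos: [606.4, -64.8, 217.3]
ee_rot: [180.0, 5.9, 176.6]
contact_force: [-4.0, 0.8, -4.4]
width: 29.4
finger_force: 63.4
[606.43147731 -64.84798484 217.29130496] [179.9639347    5.88015611 176.55593441] [-4.01483987  0.79883942 -4.43763909]
196 [ 0.6 -0.5 21.3]
192 [ 1.  -0.5 25.3]
190 [ 1.2 -0.5 27.3]
```

```bash
python3 -m inch '[[[0.01,0,0,0.006,0,0,0],[0.01,0,0,0.012,0,0,0],[0.01,0.001,0,0.018,0,0,0],[0.01,0.001,0,0.0215,0,0,0],[0.01,0.001,0,0.0215,0,0,0]]]'
```

```text
time: 27.95
tcp_pos: [608.8, -65.2, 197.0]
ee_rot: [-180.0, 6.0, 176.6]
contact_force: [-6.1, 2.1, 3.3]
width: 28.8
finger_force: 64.6
```

Run:
```python
from h import *
import pickle
w=pickle.load(open('s3.pkl','rb'))[2]
f=w['intrinsics'][0][0]
def at(u0,u1,v,W):
    dep=f*W/(u1-u0);o,d=ray(w,(u0+u1)/2,v)
    ax=-np.array(w['rotation'])[:,2];return o+d*dep/(d@ax)
C=lambda u,v:(220+u/2,20+v/2)
print('L front',at(C(66,0)[0],C(331,0)[0],C(0,120)[1],150).round(0))
print('M front',at(C(99,0)[0],C(319,0)[0],C(0,170)[1],122).round(0))
# grips: width 30
print('M grip frontface bottom/top',at(C(169,0)[0],C(243,0)[0],C(0,322)[1],30).round(0))
print('L grip',at(C(176,0)[0],C(251,0)[0],C(0,370)[1],30).round(0))
# bowl rim plate etc: predicted tip
print(proj(w,(567,-63,187)),'tip seen',C(208,178), 'hook root pred',proj(w,(657,-67.5,171)))
# expected large front rim if not tilted: x=657-120-?, z=77
for t in (0,3,6,8,10):
    for n,e,D,h in(('L',(649,171.5),113,94),('M',(628,172),79,76)):
        c,s=np.cos(np.radians(t)),np.sin(np.radians(t))
        d=D*c-h*s;z=-h*c-D*s
        p=(e[0]-d,-62,e[1]+z);print(t,n,np.round(p),'row',((proj(w,p)[1]-20)*2).round(0),end=' | ')
    print()
```

```text
L front [540. -64.  72.]
M front [567. -60.  88.]
M grip frontface bottom/top [622. -65. 212.]
L grip [640. -63. 222.]
[321.11350062 109.14122686] tip seen (324.0, 109.0) hook root pred [322.14910668 205.78467427]
0 L [536. -62.  78.] row 112.0 | 0 M [549. -62.  96.] row 136.0 | 
3 L [541. -62.  72.] row 122.0 | 3 M [553. -62.  92.] row 144.0 | 
6 L [546. -62.  66.] row 132.0 | 6 M [557. -62.  88.] row 152.0 | 
8 L [550. -62.  63.] row 139.0 | 8 M [560. -62.  86.] row 158.0 | 
10 L [554. -62.  59.] row 146.0 | 10 M [563. -62.  83.] row 163.0 |
```

The rim estimate confirms it: medium's front rim is at x≈567, z≈88, tilted about 10°, and its grip leans toward my fingers. So I raise, shift 6 mm outward, tilt to 10.5° parallel to it, and lower.

Run:
```python
from h import *
st=manip.state();r=R.from_euler('xyz',st['ee_rot'],degrees=True);p=np.array(st['tcp_pos'])
print(p)
for q in((605,-65.2,214),(601.4,-65.2,209)):print(r.inv().apply(np.array(q)-p).round(1))
r2=r*R.from_rotvec([0,-0.08,0]);print(r2.as_euler('xyz',degrees=True))
print(r2.inv().apply([0,0,-1]).round(3))
```

```text
[608.82019222 -65.2340733  197.03275354]
[  2.   -0.2 -17.3]
[  6.1  -0.4 -12.7]
[-179.98393192   10.57840174  176.5854732 ]
[0.184 0.    0.983]
```

```bash
python3 -m inch '[[[0.01,0.001,0,-0.01,0,0,0],[0.01,0.002,0,-0.017,0,0,0],[0.01,0.005,0,-0.017,0,-0.04,0],[0.01,0.006,0,-0.015,0,-0.08,0],[0.01,0.006,0,-0.013,0,-0.08,0]]]'
python3 -m inch '[[[0.01,0.001,0,0.006,0,0,0],[0.01,0.002,0,0.011,0,0,0],[0.01,0.002,0,0.0125,0,0,0],[0.01,0.002,0,0.0125,0,0,0]]]'
```

```text
time: 28.58
tcp_pos: [600.6, -64.9, 208.7]
ee_rot: [-180.0, 10.5, 176.6]
contact_force: [-6.9, -0.9, -0.8]
width: 29.2
finger_force: 64.1
time: 29.08
tcp_pos: [602.4, -64.8, 197.7]
ee_rot: [-180.0, 10.8, 176.6]
contact_force: [-4.9, 2.1, 7.3]
width: 28.7
finger_force: 65.2
```

Contact comes at nearly the same height again, so I pull the small basket clear off the hook and check what happened to medium before retrying.

```bash
python3 -m inch '[[[0.01,0.001,0,-0.01,0,0,0],[0.01,0.003,0,-0.02,0,0.06,0],[0.01,0.005,0,-0.027,0,0.12,0],[0.01,0.005,0,-0.029,0,0.184,0],[0.01,0.005,0,-0.029,0,0.184,0]]]'
python3 -c "
from h import *
plan((580,-63.3,224,176.6),(490,-58,226,176.6))"
```

```text
time: 29.7
tcp_pos: [592.8, -64.6, 223.6]
ee_rot: [-180.0, 0.2, 176.5]
contact_force: [-0.2, 0.7, -4.4]
width: 29.3
finger_force: 63.7
(580, -63.3, 224, 176.6) shift [0.0129, 0.0006, -0.0004] rv [-0.0004, 0.0037, -0.0011] rows>=0.2
(490, -58, 226, 176.6) shift [0.0902, -0.0, -0.002] rv [0.0, 0.0, 0.0] rows>=1.4
```

```bash
python3 -m inch '[[[0.01,0.02,0.0005,0,0,0,0],[0.01,0.045,0.0005,-0.001,0,0,0],[0.01,0.075,0.0005,-0.002,0,0,0],[0.01,0.103,0.0005,-0.002,0,0,0],[0.01,0.103,0.0005,-0.002,0,0,0]]]'
python3 -m inch '[[[0.01,0.01,0.02,-0.03,0,0,0],[0.01,0.01,0.06,-0.06,0,0,0],[0.01,0.01,0.1,-0.08,0,0,0],[0.01,0.01,0.14,-0.08,0,0,0],[0.01,0.01,0.15,-0.08,0,0,0]]]'
python3 - <<'E'
from h import *
import pickle
w=snap('wrist','w9.png');a=snap('scene');b=snap('top')
pickle.dump((a,b,w),open('s4.pkl','wb'));st=manip.state();print(st['tcp_pos'],st['ee_rot'],st['contact_force'])
V=np.zeros((600,800,3),np.uint8)
V[:300,:480]=cv2.resize(w['img'],(480,300))
V[:300,480:]=cv2.resize(b['img'][125:185,300:364],(320,300),interpolation=cv2.INTER_CUBIC)
V[300:,:400]=cv2.resize(a['img'][190:280,280:400],(400,300),interpolation=cv2.INTER_CUBIC)
u,v=proj(w,(610,-64,150)).astype(int);print(u,v)
x0,y0=np.clip(u-80,0,480),np.clip(v-60,0,280);print(x0,y0)
V[300:,400:]=cv2.resize(w['img'][y0:y0+120,x0:x0+160],(400,300),interpolation=cv2.INTER_CUBIC)
cv2.imwrite('pics/m8.png',V)
E
```

```text
time: 30.32
tcp_pos: [488.2, -57.5, 226.0]
ee_rot: [-180.0, 0.2, 176.5]
contact_force: [0.2, 0.3, -1.9]
width: 29.0
finger_force: 60.8
time: 30.95
tcp_pos: [488.7, 94.5, 305.5]
ee_rot: [180.0, 0.2, 176.7]
contact_force: [-0.3, -0.6, -2.1]
width: 29.1
finger_force: 60.8
[488.41347431  92.46806683 304.95677985] [-1.79988507e+02  1.03650345e-01  1.76568080e+02] [ 0.86234747  0.28906898 -2.37330243]
168 310
88 250
```

View pics/m8.png

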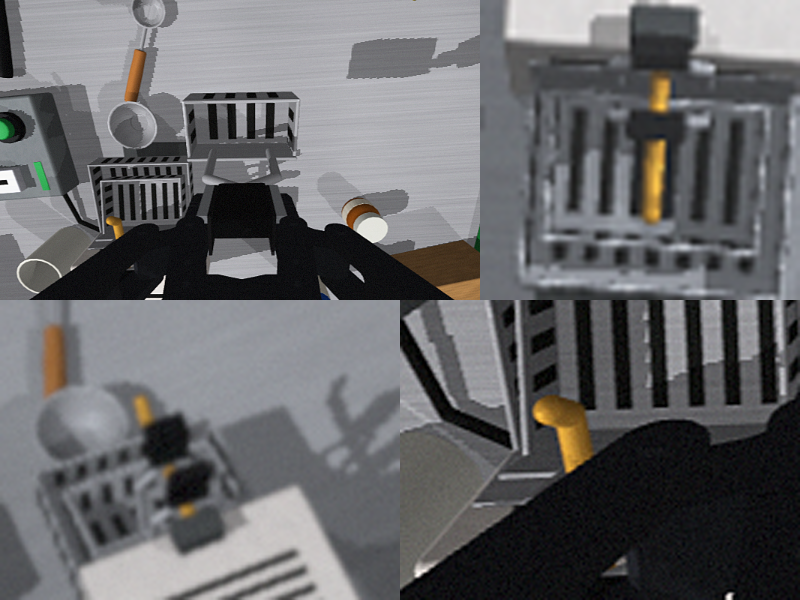

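The last picture shows medium (top crop, grip at (655,125)) still hung, but it looks dragged outward: the grip gap in the scene crop has grown. I quantify that from the top view numerically.

Run:
```python
from h import *
import pickle
a,b,w=pickle.load(open('s4.pkl','rb'));a2,_,_=pickle.load(open('s3.pkl','rb'))
C=lambda x,y:(300+(x-480)/5,125+y/5)
print('M grip top',onz(b,*C(655,124),210).round(0),' edges',onz(b,*C(655,112),212).round(0),onz(b,*C(655,138),195).round(0))
print('tip',onz(b,*C(652,222),187).round(0),'L front rim',onz(b,*C(650,272),73).round(0),'M front rim',onz(b,*C(650,238),90).round(0))
print('block front edge',onz(b,*C(663,65),175).round(0))
g=cv2.cvtColor(b['img'],cv2.COLOR_BGR2GRAY)
print(g[136:184:1,[330,344]].T)   # column profiles
def grips(s,box):
    x0,y0,x1,y1=box;G=cv2.cvtColor(s['img'],cv2.COLOR_BGR2GRAY)[y0:y1,x0:x1]
    n,l,st,c=cv2.connectedComponentsWithStats((G<38).astype(np.uint8))
    return [(st[i].tolist(),(c[i]+(x0,y0)).round(1)) for i in range(1,n) if st[i,4]>25]
for s in(a2,a):print(grips(s,(310,215,350,265)))
for x in(650,640,630,620,610,600):print(x,proj(a,(x,-65,193)).round(1),proj(b,(x,-65,205)).round(1))
```

```text
M grip top [610. -64. 210.]  edges [616. -64. 212.] [606. -65. 195.]
tip [564. -64. 187.] L front rim [549. -69.  73.] M front rim [567. -68.  90.]
block front edge [647. -69. 175.]
[[ 56  58  53  66  71  68  69  73  93  92  82  45  38  44  42  41  42  85
   74  69  95 100  78  72  72  54  51  52  51  38  34  30 105 144 155 117
   47 154 108 101 107 102  99 149 153 152 197  96]
 [ 97 132 181 130  75  66  66  68  70 139  95  87 152 175  99  42  37  37
   39  39  38  38  37  38  37  39  39  42  41  49  48  47  44  75  92  96
   81  51 134  99  94  93 132 142 145 144 142 193]]
[([13, 14, 20, 23, 263], array([333.3, 240.5]))]
[([13, 10, 13, 14, 139], array([329.4, 231.8])), ([21, 24, 12, 13, 108], array([336.3, 244.9]))]
650 [335.3 244.8] [335.6 134.5]
640 [333.4 241.3] [335.6 138.4]
630 [331.5 237.9] [335.5 142.3]
620 [329.6 234.4] [335.4 146.3]
610 [327.7 231.1] [335.3 150.2]
600 [325.9 227.7] [335.3 154.2]
```

Medium was dragged about 12 mm out (its grip is now at x≈612; large's is at 650). My 22 mm pads reached past the small grip and straddled the medium one. The remedy has three steps:
1. Set small down on free table.
2. Push medium's grip back with the closed fingers.
3. Regrip small with the pads offset 5 mm forward.

```bash
python3 -m inch '[[[0.01,0,0,0.05,0,0,0],[0.01,0,0,0.10,0,0,0],[0.01,0,0,0.15,0,0,0],[0.01,0,0,0.18,0,0,0],[0.01,0,0,0.18,0,0,0]]]'
python3 -m inch '[[[0.01,0,0,0.006,0,0,0],[0.01,0,0,0.011,0,0,0],[0.01,0,0,0.0125,0,0,0],[0.01,0,0,0.0125,0,0,0],[0.01,0,0,0.0125,0,0,0]]]'
```

```text
time: 31.72
tcp_pos: [487.6, 91.6, 123.5]
ee_rot: [-180.0, -0.2, 176.5]
contact_force: [-0.2, 0.1, -0.4]
width: 29.3
finger_force: 60.7
time: 32.35
tcp_pos: [488.3, 92.7, 112.7]
ee_rot: [180.0, 0.1, 176.6]
contact_force: [-0.5, 0.2, -0.9]
width: 29.2
finger_force: 60.7
```

```bash
python3 -m inch '[[[0.01,0,0,0.0015,0,0,0],[0.01,0,0,0.0015,0,0,0],[0.06,0,0,0.0015,0,0,0],[0.06,0,0,0.0015,0,0,0],[0.06,0,0,0.0015,0,0,0]]]'
python3 -m inch '[[[0.06,0,0,-0.03,0,0,0],[0.06,0,0,-0.08,0,0,0],[0.03,0,0,-0.13,0,0,0],[0,0,0,-0.17,0,0,0],[0,0,0,-0.17,0,0,0]]]'
python3 -c "
from h import *
plan((588,-63.8,280,176.6),(588,-63.8,201,176.6),(618,-65.5,201,176.6))"
```

```text
time: 32.98
tcp_pos: [488.3, 92.7, 111.0]
ee_rot: [180.0, 0.1, 176.5]
contact_force: [0.4, 0.7, 1.0]
width: 59.9
finger_force: 0.0
time: 33.6
tcp_pos: [488.9, 92.7, 283.7]
ee_rot: [180.0, 0.4, 176.6]
contact_force: [0.8, -0.0, -0.5]
width: 5.3
finger_force: 0.0
(588, -63.8, 280, 176.6) shift [-0.1083, -0.1503, 0.0045] rv [0.0001, 0.0073, -0.0008] rows>=3.0
(588, -63.8, 201, 176.6) shift [0.0, -0.0, 0.079] rv [0.0, 0.0, 0.0] rows>=1.3
(618, -65.5, 201, 176.6) shift [-0.03, 0.0001, 0.0] rv [0.0, 0.0, 0.0] rows>=0.5
```

```bash
python3 -m inch '[[[0,-0.03,-0.045,0.001,0,0,0],[0,-0.07,-0.1,0.003,0,0,0],[0,-0.106,-0.15,0.0045,0,0,0],[0,-0.106,-0.15,0.0045,0,0,0],[0,-0.106,-0.15,0.0045,0,0,0]]]'
python3 -m inch '[[[0,0,0,0.02,0,0,0],[0,0,0,0.04,0,0,0],[0,0,0,0.06,0,0,0],[0,0,0,0.079,0,0,0],[0,0,0,0.079,0,0,0]]]'
python3 -m inch '[[[0,-0.006,0,0,0,0,0],[0,-0.011,0,0,0,0,0],[0,-0.016,0,0,0,0,0],[0,-0.022,0,0,0,0,0],[0,-0.022,0,0,0,0,0]]]'
```

```text
time: 34.22
tcp_pos: [584.4, -63.3, 275.4]
ee_rot: [180.0, -0.1, 176.5]
contact_force: [-0.4, 1.2, 0.4]
width: -0.1
finger_force: 0.0
time: 34.85
tcp_pos: [583.8, -61.8, 196.7]
ee_rot: [180.0, -0.1, 176.6]
contact_force: [-0.2, -0.3, 0.5]
width: 0.0
finger_force: 0.0
time: 35.48
tcp_pos: [607.1, -64.8, 197.3]
ee_rot: [180.0, 0.0, 176.5]
contact_force: [-1.1, 0.1, -1.5]
width: 0.1
finger_force: 0.6
```

```bash
python3 -m inch '[[[0,-0.003,0,0,0,0,0],[0,-0.006,0,0,0,0,0],[0,-0.009,0,0,0,0,0],[0,-0.009,0,0,0,0,0]]]'
cat >> h.py <<'E'
def grips(s,box=(310,215,350,265),th=38):
    x0,y0,x1,y1=box;G=cv2.cvtColor(s['img'],cv2.COLOR_BGR2GRAY)[y0:y1,x0:x1]
    n,l,st,c=cv2.connectedComponentsWithStats((G<th).astype(np.uint8))
    return [(st[i].tolist(),(c[i]+(x0,y0)).round(1)) for i in range(1,n) if st[i,4]>20]
E
python3 -c "
from h import *
print(manip.state()['contact_force'])"
```

```text
time: 35.98
tcp_pos: [616.1, -65.3, 197.7]
ee_rot: [-180.0, 0.1, 176.5]
contact_force: [-1.1, 0.5, 1.0]
width: 0.1
finger_force: 0.8
[-1.13393166  0.45920469  0.96381791]
```

Another 3 mm, then I back off, raise, and return over the small basket.

```bash
python3 -m inch '[[[0,-0.0015,0,0,0,0,0],[0,-0.003,0,0,0,0,0],[0,-0.003,0,0,0,0,0]]]'
python3 -m inch '[[[0,0.01,0,0,0,0,0],[0,0.02,0,-0.01,0,0,0],[0.03,0.022,0,-0.05,0,0,0],[0.0854,0.022,0,-0.09,0,0,0],[0.0854,0.022,0,-0.09,0,0,0]]]'
python3 -c "
from h import *
plan((489,92.5,250,176.6))"
```

```text
time: 36.35
tcp_pos: [618.7, -65.5, 197.7]
ee_rot: [-180.0, 0.0, 176.5]
contact_force: [-3.8, -0.4, 1.8]
width: -0.6
finger_force: 2.0
time: 36.98
tcp_pos: [597.2, -64.3, 291.7]
ee_rot: [-179.9, 0.5, 176.5]
contact_force: [-0.8, -0.1, -0.8]
width: 54.8
finger_force: 0.0
(489, 92.5, 250, 176.6) shift [0.1178, 0.1501, 0.0404] rv [-0.0018, 0.0086, -0.0009] rows>=3.1
```

```bash
python3 -m inch '[[[0.0854,0.038,0.05,0.01,0,0,0],[0.0854,0.078,0.1,0.025,0,0,0],[0.0854,0.117,0.15,0.038,0,0,0],[0.0854,0.117,0.15,0.038,0,0,0],[0.0854,0.117,0.15,0.038,0,0,0]]]'
python3 - <<'E'
from h import *
import pickle
w=snap('wrist');a=snap('scene');b=snap('top');pickle.dump((a,b,w),open('s5.pkl','wb'))
st=manip.state();print(st['tcp_pos'],st['ee_rot'])
blobs(w,(488.5,92.6,117),90)
print('hung grips',grips(a))
for n,u,v,z in():pass
for p in((488,92,117),):print(proj(a,p),proj(b,p))
E
```

```text
time: 37.6
tcp_pos: [489.0, 92.7, 249.5]
ee_rot: [-180.0, 0.1, 176.6]
contact_force: [1.0, -0.1, 0.9]
width: 85.7
finger_force: 0.0
[489.80972128  91.63808972 249.46136715] [-1.79991463e+02  8.30126060e-02  1.76464953e+02]
pred 321.0 191.0
[294, 119, 8, 34, 222] [297.1 136. ] rect [33.  7.] 87.9 pos [443.3  76.8 117. ]
[310, 119, 8, 34, 225] [313.3 135.1] rect [33.  7.] 88.0 pos [443.4  89.4 117. ]
[327, 119, 7, 33, 208] [329.7 135.6] rect [32.  6.] 90.0 pos [444.5 102.  117. ]
[343, 119, 7, 33, 229] [346.  134.9] rect [32.  6.] 90.0 pos [444.8 114.7 117. ]
[303, 165, 39, 25, 908] [321.9 176.9] rect [24. 38.] 90.0 pos [477.  94. 117.]
[165, 203, 82, 24, 1590] [208.1 214.5] rect [23. 81.] 88.6 pos [503.5  -2.4 117. ]
hung grips [([16, 15, 17, 22, 240], array([334. , 241.4]))]
[360.69216716 187.1070569 ] [275.09155427 198.98622142]
```

Medium is back (the grips merge again at rows 230–252). The small basket now reads as standing about 11 mm nearer the robot, its grip at (477,94). I regrip with TCP at x≈472.5 so the pads end flush with the grip's rear.

```bash
python3 -m inch '[[[0.0854,0.0174,0.0015,0.03,0,0,0],[0.0854,0.0174,0.0015,0.07,0,0,0],[0.0854,0.0174,0.0015,0.11,0,0,0],[0.0854,0.0174,0.0015,0.1385,0,0,0],[0.0854,0.0174,0.0015,0.1385,0,0,0]]]'
python3 -m inch '[[[0.01,0,0,0,0,0,0],[0.01,0,0,0,0,0,0],[0.01,0,0,0,0,0,0],[0.01,0,0,0,0,0,0],[0.01,0,0,0,0,0,0]]]'
python3 -m inch '[[[0.01,0,0,-0.03,0,0,0],[0.01,0,0,-0.07,0,0,0],[0.01,0,0,-0.11,0,0,0],[0.01,0,0,-0.14,0,0,0],[0.01,0,0,-0.14,0,0,0]]]'
python3 -c "
from h import *
st=manip.state();print(st['tcp_pos'],st['ee_rot'])
w=snap('wrist');blobs(w,(st['tcp_pos'][0],st['tcp_pos'][1],st['tcp_pos'][2]),70)
plan((480,-57.3,256,176.6),(480,-57.3,224,176.6),(574,-63.2,224,176.6))"
```

```text
time: 38.38
tcp_pos: [471.7, 94.4, 109.5]
ee_rot: [-180.0, -0.2, 176.5]
contact_force: [0.6, 0.5, 0.8]
width: 85.1
finger_force: 0.0
time: 39.0
tcp_pos: [472.5, 94.9, 111.7]
ee_rot: [-180.0, 0.2, 176.5]
contact_force: [-0.8, -2.4, 6.3]
width: 28.7
finger_force: 59.8
time: 39.62
tcp_pos: [472.2, 95.3, 252.3]
ee_rot: [180.0, 0.3, 176.6]
contact_force: [-0.5, 0.4, -2.6]
width: 29.0
finger_force: 59.9
[472.23679566  95.299949   252.26966651] [179.98618044   0.26706639 176.55535974]
pred 320.0 273.0
[352, 157, 11, 47, 478] [357.3 180.2] rect [46. 10.] 90.0 pos [431.  113.  252.3]
[277, 159, 13, 47, 489] [283.3 181.9] rect [47. 10.] 87.1 pos [429.8  82.9 252.3]
[302, 158, 12, 47, 475] [307.8 180.9] rect [46. 10.] 88.1 pos [430.   92.9 252.3]
[328, 158, 10, 47, 469] [332.5 181. ] rect [46.  9.] 90.0 pos [430.7 102.9 252.3]
[167, 215, 79, 24, 1228] [202.9 226.7] rect [23. 78.] 88.2 pos [447.4  46.9 252.3]
(480, -57.3, 256, 176.6) shift [-0.0176, -0.1518, -0.0055] rv [0.0002, 0.0011, -0.0008] rows>=2.4
(480, -57.3, 224, 176.6) shift [0.0, -0.0, 0.032] rv [0.0, 0.0, 0.0] rows>=0.5
(574, -63.2, 224, 176.6) shift [-0.0942, -0.0003, -0.0] rv [0.0, 0.0, 0.0] rows>=1.5
```

```bash
python3 -m inch '[[[0.01,-0.005,-0.05,-0.002,0,0,0],[0.01,-0.011,-0.1,-0.004,0,0,0],[0.01,-0.018,-0.152,0,0,0,0],[0.01,-0.018,-0.152,0.012,0,0,0],[0.01,-0.018,-0.152,0.025,0,0,0]]]'
python3 -m inch '[[[0.01,-0.01,0,0,0,0,0],[0.01,-0.035,0,0,0,0,0],[0.01,-0.06,0,0,0,0,0],[0.01,-0.085,0,0,0,0,0],[0.01,-0.094,0,0,0,0,0]]]'
python3 -c "
from h import *
plan((608,-65.4,222,176.6))"
```

```text
time: 40.3
tcp_pos: [480.0, -57.1, 223.9]
ee_rot: [179.9, -0.1, 176.5]
contact_force: [0.4, 0.6, -1.3]
width: 29.1
finger_force: 60.5
time: 40.92
tcp_pos: [575.7, -62.3, 225.6]
ee_rot: [180.0, 0.1, 176.6]
contact_force: [0.5, -0.3, -0.7]
width: 28.8
finger_force: 60.4
(608, -65.4, 222, 176.6) shift [-0.0324, -0.0012, 0.0037] rv [0.0001, 0.0009, 0.0009] rows>=0.5
```

```bash
python3 -m inch '[[[0.01,-0.01,-0.001,0.002,0,0,0],[0.01,-0.022,-0.001,0.0035,0,0,0],[0.01,-0.0325,-0.001,0.0035,0,0,0],[0.01,-0.0325,-0.001,0.0035,0,0,0]]]'
python3 -m inch '[[[0.01,0.001,0,0,0,-0.05,0],[0.01,0.002,0,0.0005,0,-0.105,0],[0.01,0.002,0,0.0005,0,-0.105,0]]]'
python3 - <<'E'
from h import *
st=manip.state();print(st['tcp_pos'],st['ee_rot'],st['contact_force'])
r=R.from_euler('xyz',st['ee_rot'],degrees=True);print('eye',st['tcp_pos']+r.apply([-5,0,17.2]))
print(r.inv().apply([0,0,-1]))
E
```

```text
time: 41.42
tcp_pos: [607.3, -66.3, 222.4]
ee_rot: [-180.0, 0.1, 176.5]
contact_force: [-0.1, 0.1, -1.8]
width: 29.0
finger_force: 60.4
time: 41.8
tcp_pos: [604.1, -66.0, 222.4]
ee_rot: [180.0, 6.0, 176.5]
contact_force: [0.9, -0.7, -1.0]
width: 29.0
finger_force: 60.4
[604.05166608 -66.04568797 222.44269387] [179.99608686   6.0385141  176.52956602] [ 0.88190465 -0.70178234 -0.97333054]
eye [610.82094545 -66.45503189 205.86411449]
[ 1.05196955e-01 -6.79181731e-05  9.94451405e-01]
```

```bash
python3 -m inch '[[[0.01,0.0007,0.0005,0.007,0,0,0],[0.01,0.0014,0.0005,0.014,0,0,0],[0.01,0.002,0.0005,0.02,0,0,0],[0.01,0.0026,0.0005,0.025,0,0,0],[0.01,0.0026,0.0005,0.025,0,0,0]]]'
```

```text
time: 42.42
tcp_pos: [604.8, -65.6, 196.4]
ee_rot: [180.0, 6.0, 176.5]
contact_force: [0.2, -0.2, -2.0]
width: 29.2
finger_force: 60.4
```

```bash
python3 -m inch '[[[0.01,0.0002,0,0.002,0,0,0],[0.01,0.0004,0,0.004,0,0,0],[0.01,0.0006,0,0.0055,0,0,0],[0.01,0.0006,0,0.0055,0,0,0]]]'
python3 -m inch '[[[0.01,0.0001,0,0.001,0,0,0],[0.01,0.0002,0,0.002,0,0,0],[0.01,0.0002,0,0.002,0,0,0]]]'
```

```text
time: 42.92
tcp_pos: [605.2, -65.7, 192.7]
ee_rot: [-180.0, 6.2, 176.6]
contact_force: [-2.4, 0.4, 6.3]
width: 29.2
finger_force: 61.6
time: 43.3
tcp_pos: [605.4, -65.6, 192.3]
ee_rot: [-179.9, 6.3, 176.6]
contact_force: [-5.7, 1.0, 15.3]
width: 29.4
finger_force: 62.7
```

The eye is resting on the hook (contact at the expected height). I release and retreat along the tool axis.

```bash
python3 -m inch '[[[0.01,0,0,-0.0015,0,0,0],[0.045,0,0,-0.0015,0,0,0],[0.045,0,0,-0.0015,0,0,0],[0.045,0,0,-0.0015,0,0,0]]]'
python3 -m inch '[[[0.045,0,0,-0.015,0,0,0],[0.045,0,0,-0.045,0,0,0],[0.06,0,0,-0.09,0,0.05,0],[0.0854,0,0,-0.13,0,0.105,0],[0.0854,0,0,-0.15,0,0.105,0]]]'
python3 - <<'E'
from h import *
import pickle
w=snap('wrist');a=snap('scene');b=snap('top');pickle.dump((a,b,w),open('s6.pkl','wb'))
st=manip.state();print(st['tcp_pos'],st['ee_rot'])
print('scene grips',grips(a),[ (x,proj(a,(x,-65,193)).round(1)) for x in(650,630,610,600)])
g=cv2.cvtColor(w['img'],cv2.COLOR_BGR2GRAY)
n,l,s,c=cv2.connectedComponentsWithStats((g<40).astype(np.uint8))
for i in range(1,n):
    if s[i,4]>150 and 200<c[i][0]<440 and c[i][1]<260:print(s[i].tolist(),c[i].round(1),onz(w,*c[i],193).round(0))
print([(x,proj(w,(x,-65,193)).round(0)) for x in(650,630,610,600)])
E
```

```text
time: 43.8
tcp_pos: [604.7, -65.7, 190.6]
ee_rot: [180.0, 6.1, 176.5]
contact_force: [0.2, 0.1, -0.2]
width: 44.9
finger_force: 0.0
time: 44.42
tcp_pos: [589.2, -64.7, 343.4]
ee_rot: [-179.9, 0.3, 176.5]
contact_force: [-1.3, -0.6, 0.3]
width: 85.1
finger_force: 0.0
[588.94784986 -64.66633903 341.2277956 ] [-179.96511653    0.19845963  176.54415883]
scene grips [([10, 8, 23, 29, 349], array([331.2, 237.3]))] [(650, array([335.3, 244.8])), (630, array([331.5, 237.9])), (610, array([327.7, 231.1])), (600, array([325.9, 227.7]))]
[297, 103, 71, 14, 590] [327.4 109.1] [526. -56. 193.]
[201, 112, 15, 54, 164] [208. 138.] [ 543. -156.  193.]
[298, 166, 44, 49, 998] [319.8 196.6] [599. -67. 193.]
[350, 166, 7, 30, 176] [352.9 180.5] [587. -37. 193.]
[194, 171, 55, 64, 440] [216.3 207.7] [ 604. -158.  193.]
[303, 220, 43, 49, 1612] [325.8 244. ] [645. -64. 193.]
[(650, array([325., 249.])), (630, array([324., 229.])), (610, array([322., 208.])), (600, array([322., 197.]))]
```

Small is released and its grip (44 px wide, about hook height, at x≈600) is in front of the other two. Next I go over the console and check the hung stack from the freed top view.

```bash
python3 -m inch '[[[0.06,0.03,-0.05,0,0,0,0],[0.03,0.06,-0.1,0,0,0,0],[0,0.08,-0.15,0,0,0,0],[0,0.09,-0.2,0,0,0,0],[0,0.1,-0.25,0,0,0,0]]]'
python3 -m inch '[[[0,0.01,-0.01,0.04,0,0,-0.06],[0,0.01,-0.02,0.06,0,0,-0.08],[0,0.01,-0.02,0.07,0,0,-0.087],[0,0.01,-0.02,0.07,0,0,-0.087],[0,0.01,-0.02,0.07,0,0,-0.087]]]'
python3 - <<'E'
from h import *
import pickle
w=snap('wrist','w10.png');a=snap('scene');b=snap('top','t10.png');pickle.dump((a,b,w),open('s7.pkl','wb'))
st=manip.state();print(st['tcp_pos'],st['ee_rot'],st['q'].round(0))
print('scene grips',grips(a)); print('top grips',grips(b,(318,118,352,188),45))
hs=cv2.cvtColor(w['img'],cv2.COLOR_BGR2HSV)
for nm,lo,hi,z in(('grn',(40,120,50),(85,255,255),72),('blu',(95,140,60),(125,255,255),72),('red',(0,160,70),(6,255,255),72),('yel',(22,140,90),(34,255,255),72)):
    n,l,s,c=cv2.connectedComponentsWithStats(cv2.inRange(hs,lo,hi))
    for i in range(1,n):
        if s[i,4]>150:print(nm,s[i].tolist(),c[i].round(0),'z72',onz(w,*c[i],72).round(1),'z50',onz(w,*c[i],50).round(1))
g=cv2.cvtColor(w['img'],cv2.COLOR_BGR2GRAY);n,l,s,c=cv2.connectedComponentsWithStats((g<45).astype(np.uint8))
print('dark',[(s[i].tolist(),c[i].round(0),onz(w,*c[i],90).round(0)) for i in range(1,n) if s[i,4]>200])
print('pred lock',proj(w,(565,-362,104)))
E
```

```text
time: 45.2
tcp_pos: [473.0, -309.5, 339.1]
ee_rot: [179.9, -0.0, 176.5]
contact_force: [1.2, 0.1, 0.2]
width: -0.1
finger_force: 0.0
time: 45.82
tcp_pos: [463.3, -327.3, 270.8]
ee_rot: [-179.9, 0.1, -178.4]
contact_force: [-0.2, -0.1, -0.2]
width: -0.1
finger_force: 0.0
[ 463.16756457 -327.37665845  270.64408261] [-1.79937858e+02  1.05379470e-01 -1.78448441e+02] [ -47.   22.   68.    0.   89. -139.]
scene grips [([10, 8, 24, 29, 346], array([331.3, 237.4]))]
top grips []
grn [368, 171, 33, 31, 787] [384. 186.] z72 [ 474.8 -263.7   72. ] z50 [ 480.5 -259.4   50. ]
grn [391, 234, 13, 40, 416] [397. 253.] z72 [ 549.4 -243.4   72. ] z50 [ 560.1 -237.8   50. ]
blu [314, 171, 31, 31, 767] [329. 186.] z72 [ 476.6 -319.1   72. ] z50 [ 482.4 -318.5   50. ]
red [259, 171, 31, 31, 733] [274. 186.] z72 [ 478.3 -374.6   72. ] z50 [ 484.3 -377.6   50. ]
red [205, 235, 14, 40, 410] [212. 254.] z72 [ 556.1 -443.    72. ] z50 [ 567.2 -450.6   50. ]
yel [204, 171, 33, 31, 782] [220. 186.] z72 [ 480.  -429.8   72. ] z50 [ 486.1 -436.5   50. ]
dark [([358, 0, 45, 110, 1933], array([379.,  54.]), array([ 354., -281.,   90.])), ([200, 161, 47, 46, 843], array([226., 181.]), array([ 469., -418.,   90.])), ([253, 161, 46, 46, 937], array([278., 181.]), array([ 468., -369.,   90.])), ([307, 161, 45, 46, 927], array([329., 180.]), array([ 466., -320.,   90.])), ([359, 161, 47, 45, 899], array([381., 180.]), array([ 465., -270.,   90.])), ([503, 216, 80, 23, 1084], array([544., 229.]), array([ 510., -105.,   90.])), ([44, 247, 555, 153, 39454], array([322., 351.]), array([ 664., -322.,   90.])), ([609, 377, 31, 23, 568], array([627., 388.]), array([706.,  36.,  90.]))]
pred lock [283.75147132 278.8789737 ]
```

Keys found (x, y): green (476,-264), blue (478,-320), red (480,-375), yellow (481,-430). Lock is at about (564,-363), and the console is yawed about 1.7°. I check the stack again numerically and plan to straddle the lock.

Run:
```python
from h import *
import pickle
a,b,w=pickle.load(open('s7.pkl','rb'));a4,b4,_=pickle.load(open('s4.pkl','rb'))
print('top grips',grips(b,(318,118,352,188),58))
print([(x,proj(b,(x,-65,205)).round(1)) for x in(645,625,605)])
g=cv2.cvtColor(b['img'],cv2.COLOR_BGR2GRAY)
print(g[130:186:2,310:362:2])
# lock top in scene: dark blob
print('lock scene',grips(a4,(180,265,250,310),45),[(y,proj(a4,(564,y,90)).round(0)) for y in(-395,-375,-365,-355)])
plan((564.3,-363,200,-178.3),(564.3,-363,84,-178.3))
```

```text
top grips [([12, 13, 12, 8, 78], array([335.2, 134.8])), ([12, 22, 13, 6, 58], array([335.4, 142.9])), ([3, 33, 3, 13, 27], array([321.6, 156.8])), ([13, 32, 13, 14, 77], array([337.6, 154.1])), ([8, 66, 16, 4, 33], array([334.4, 185.4]))]
[(645, array([335.6, 136.4])), (625, array([335.5, 144.3])), (605, array([335.3, 152.2]))]
[[227 226 227 224 223 229 156 160 159 158  61  90  89  89  89  89  82 217
  224 224 227 226 225 225 224 225]
 [215 225 227 231 230 233 158 161 158 165  42  51  52  51  55  55  83 211
  207 226 226 223 226 222 222 224]
 [ 99 102 105 109 114 122 112 124 131 138  53  50  52  51  52  52  82 210
  209 230 229 227 225 226 223 224]
 [ 94  97  67  81  81  98  95  93 110 113  62  46  46  45  47  44 105 103
  111 127 147 165 179 188 198 203]
 [ 82  82  69  72  76  89  90  86  86  89  84  49  50  48  40  37 153 171
  190  95  94  95  92  94  93  93]
 [ 83  72  72  70  74  72  72  73  73  93  62  54  63  74  66  71  79  70
   96  70  79  92  91  95 110 136]
 [ 91  72  82  73  78  80  87 114 131 143  70  48  52  52  50  49  54  64
   75  71  71  74  73  74  74  75]
 [107 
[... 2025 characters left out ...]
 151
  106 106 106 101 102 102  90 154]
 [ 87  83  93  92  97  84  95 126 139 190 190 180 172 164 147 159 130 149
  101 106 105 107 108 108 100 163]
 [110  64  67  64  59  59  56  59  52  53  54  53  48  64  70  61 101  97
   88  85  90  93 127 135 149 171]]
lock scene [([0, 1, 6, 15, 49], array([182.8, 273.6])), ([8, 0, 19, 8, 86], array([197.4, 268.6])), ([23, 14, 14, 15, 107], array([208.7, 286.3]))] [(-395, array([196., 289.])), (-375, array([204., 286.])), (-365, array([208., 284.])), (-355, array([212., 283.]))]
(564.3, -363, 200, -178.3) shift [-0.1, -0.0383, 0.0709] rv [-0.0011, 0.0018, -0.0026] rows>=2.1
(564.3, -363, 84, -178.3) shift [0.0, -0.0, 0.116] rv [0.0, 0.0, 0.0] rows>=1.9
```

The top view shows three grips in a line on the hook (rows 135, 143, 153 → x ≈ 648, 628, 604), with the front rims stepping outward. The stack is nested. Now the lock.

```bash
python3 -m inch '[[[0.06,-0.05,-0.02,0.03,0,0,0],[0.06,-0.1,-0.038,0.07,0,0,0],[0.06,-0.1,-0.038,0.07,0,0,0],[0.06,-0.1,-0.038,0.07,0,0,0]]]'
python3 -m inch '[[[0.06,0,0,0.04,0,0,0],[0.06,0,0,0.08,0,0,0],[0.06,0,0,0.105,0,0,0],[0.06,0,0,0.115,0,0,0],[0.06,0,0,0.115,0,0,0]]]'
python3 -c "
from h import *
plan((561.5,-290,84,-178.3))"
```

```text
time: 46.48
tcp_pos: [564.0, -362.8, 200.6]
ee_rot: [-180.0, 0.1, -178.5]
contact_force: [-0.5, 0.3, 0.7]
width: 60.1
finger_force: 0.0
time: 47.1
tcp_pos: [564.0, -363.2, 86.6]
ee_rot: [-179.9, 0.1, -178.5]
contact_force: [-0.3, -0.8, 0.6]
width: 60.0
finger_force: 0.0
(561.5, -290, 84, -178.3) shift [0.0006, 0.0732, 0.0025] rv [-0.0014, 0.0023, -0.0033] rows>=1.2
```

```bash
python3 -m inch '[[[0.024,0,0,0,0,0,0],[0.024,0,0,0,0,0,0],[0.024,0,0,0,0,0,0],[0.024,0,0,0,0,0,0]]]'
python3 -m inch '[[[0.024,0,0.012,0.001,0,0,0],[0.024,0,0.024,0.001,0,0,0],[0.024,0,0.036,0.001,0,0,0],[0.024,0,0.048,0.001,0,0,0],[0.024,0,0.06,0.001,0,0,0]]]'
```

```text
time: 47.6
tcp_pos: [564.2, -363.2, 85.4]
ee_rot: [-179.9, 0.1, -178.5]
contact_force: [0.8, -1.4, 0.2]
width: 23.9
finger_force: 0.8
time: 48.22
tcp_pos: [562.2, -301.9, 83.9]
ee_rot: [180.0, 0.0, -178.5]
contact_force: [-2.4, -2.3, -1.0]
width: 24.2
finger_force: 0.9
```

```bash
python3 -m inch '[[[0.024,0,0.003,0,0,0,0],[0.024,0,0.006,0,0,0,0],[0.024,0,0.009,0,0,0,0],[0.024,0,0.011,0,0,0,0],[0.024,0,0.011,0,0,0,0]]]'
```

```text
time: 48.85
tcp_pos: [562.2, -292.7, 84.0]
ee_rot: [-179.9, 0.1, -178.5]
contact_force: [-1.3, -4.6, -0.8]
width: 24.0
finger_force: 2.3
```

```bash
python3 -m inch '[[[0.024,0,0.001,0,0,0,0],[0.024,0,0.002,0,0,0,0],[0.024,0,0.003,0,0,0,0],[0.024,0,0.003,0,0,0,0]]]'
```

```text
time: 49.35
tcp_pos: [562.2, -292.3, 84.1]
ee_rot: [-179.6, 0.1, -178.5]
contact_force: [-1.0, -15.6, -5.2]
width: 24.1
finger_force: 7.9
```

The lock is at the green stop (15.6 N reaction, position stalled). I release it, rise, and go to the blue key.

```bash
python3 -m inch '[[[0.03,0,-0.003,0,0,0,0],[0.05,0,-0.003,0,0,0,0],[0.05,0,-0.003,0,0,0,0],[0.05,0,-0.003,-0.03,0,0,0],[0.05,0,-0.003,-0.06,0,0,0]]]'
python3 - <<'E'
from h import *
print(manip.state()['tcp_pos'])
plan((478,-319.5,110,-178.3),(478,-319.5,82,-178.3),(478,-319.5,110,-178.3),(481.2,-430,110,-178.3),(476,-264,110,-178.3))
E
```

```text
time: 49.98
tcp_pos: [562.1, -291.4, 144.7]
ee_rot: [180.0, 0.0, -178.4]
contact_force: [0.8, -0.2, -1.2]
width: 50.2
finger_force: 0.0
[ 562.09657792 -291.43436323  144.65550853]
(478, -319.5, 110, -178.3) shift [0.0848, -0.0258, 0.0346] rv [0.0007, 0.0005, -0.0026] rows>=1.5
(478, -319.5, 82, -178.3) shift [0.0, -0.0, 0.028] rv [0.0, 0.0, 0.0] rows>=0.4
(478, -319.5, 110, -178.3) shift [-0.0, 0.0, -0.028] rv [0.0, 0.0, 0.0] rows>=0.4
(481.2, -430, 110, -178.3) shift [0.0001, -0.1105, -0.0] rv [0.0, 0.0, 0.0] rows>=1.8
(476, -264, 110, -178.3) shift [0.0003, 0.1661, 0.0] rv [0.0, 0.0, 0.0] rows>=2.7
```

```bash
python3 -m inch '[[[0,0.04,-0.013,0.01,0,0,0],[0,0.085,-0.026,0.02,0,0,0],[0,0.085,-0.026,0.035,0,0,0],[0,0.085,-0.026,0.035,0,0,0],[0,0.085,-0.026,0.035,0,0,0]]]'
python3 -m inch '[[[0,0,0,0.015,0,0,0],[0,0,0,0.027,0,0,0],[0,0,0,0.027,0,0,0],[0,0,0,0.027,0,0,0]]]'
```

```text
time: 50.6
tcp_pos: [478.9, -319.9, 109.2]
ee_rot: [-180.0, 0.1, -178.4]
contact_force: [0.6, 0.9, 0.5]
width: 0.1
finger_force: 0.0
time: 51.1
tcp_pos: [478.0, -320.2, 81.9]
ee_rot: [-180.0, 0.0, -178.5]
contact_force: [-0.3, 0.4, 0.2]
width: -0.1
finger_force: 0.0
```

```bash
python3 -m inch '[[[0,0,0,0.003,0,0,0],[0,0,0,0.006,0,0,0],[0,0,0,0.008,0,0,0],[0,0,0,0.009,0,0,0],[0,0,0,0.009,0,0,0]]]'
```

```text
time: 51.72
tcp_pos: [478.2, -320.4, 74.0]
ee_rot: [-179.9, 0.1, -178.5]
contact_force: [-1.0, 1.7, 11.0]
width: 0.2
finger_force: 5.1
```

Blue is fully down (11 N at 6 mm). I rise, then press yellow.

```bash
python3 -m inch '[[[0,0,0,-0.01,0,0,0],[0,0,0,-0.025,0,0,0],[0,0,0,-0.036,0,0,0],[0,0,0,-0.036,0,0,0]]]'
python3 -m inch '[[[0,0,-0.04,0,0,0,0],[0,0,-0.08,0,0,0,0],[0,0,-0.11,0,0,0,0],[0,0,-0.11,0,0,0,0],[0,0,-0.11,0,0,0,0]]]'
python3 -m inch '[[[0,0,0,0.015,0,0,0],[0,0,0,0.027,0,0,0],[0,0,0,0.027,0,0,0],[0,0,0,0.027,0,0,0]]]'
python3 -m inch '[[[0,0,0,0.003,0,0,0],[0,0,0,0.006,0,0,0],[0,0,0,0.008,0,0,0],[0,0,0,0.009,0,0,0],[0,0,0,0.009,0,0,0]]]'
```

```text
time: 52.22
tcp_pos: [478.1, -320.4, 109.9]
ee_rot: [-179.9, 0.1, -178.5]
contact_force: [0.8, 0.4, -0.7]
width: 0.2
finger_force: 0.0
time: 52.85
tcp_pos: [480.7, -429.2, 108.5]
ee_rot: [179.9, 0.0, -178.5]
contact_force: [0.7, 0.5, -0.4]
width: -0.0
finger_force: 0.0
time: 53.35
tcp_pos: [481.0, -430.1, 82.0]
ee_rot: [-180.0, 0.1, -178.5]
contact_force: [0.3, -0.3, 0.7]
width: 0.1
finger_force: 0.0
time: 53.98
tcp_pos: [481.1, -430.4, 74.0]
ee_rot: [-179.9, 0.1, -178.5]
contact_force: [-0.8, 0.6, 8.5]
width: -0.1
finger_force: 4.4
```

Yellow is down (8.5 N at 6 mm). I rise, then press green.

```bash
python3 -m inch '[[[0,0,0,-0.01,0,0,0],[0,0,0,-0.025,0,0,0],[0,0,0,-0.036,0,0,0],[0,0,0,-0.036,0,0,0]]]'
python3 -m inch '[[[0,0,0.05,0,0,0,0],[0,0,0.1,0,0,0,0],[0,0,0.14,0,0,0,0],[0,0,0.166,0,0,0,0],[0,0,0.166,0,0,0,0]]]'
python3 -m inch '[[[0,0,0,0.015,0,0,0],[0,0,0,0.027,0,0,0],[0,0,0,0.027,0,0,0],[0,0,0,0.027,0,0,0]]]'
python3 -m inch '[[[0,0,0,0.003,0,0,0],[0,0,0,0.006,0,0,0],[0,0,0,0.008,0,0,0],[0,0,0,0.009,0,0,0],[0,0,0,0.009,0,0,0]]]'
python3 -m inch '[[[0,0,0,-0.01,0,0,0],[0,0,0,-0.03,0,0,0],[0,0,0,-0.07,0,0,0],[0,0,0,-0.07,0,0,0]]]'
python3 -c "
from h import *
plan((562,-292,150,-178.4),(562,-292,84,-178.4))"
```

```text
time: 54.48
tcp_pos: [481.0, -430.4, 110.1]
ee_rot: [-179.9, 0.1, -178.5]
contact_force: [-0.4, -1.0, 0.3]
width: 0.1
finger_force: 0.0
time: 55.1
tcp_pos: [476.2, -262.7, 108.8]
ee_rot: [180.0, 0.0, -178.4]
contact_force: [0.2, -0.3, 0.0]
width: 0.1
finger_force: 0.0
time: 55.6
tcp_pos: [476.4, -264.5, 81.8]
ee_rot: [180.0, 0.0, -178.5]
contact_force: [0.0, 1.6, 0.0]
width: -0.1
finger_force: 0.0
time: 56.22
tcp_pos: [476.7, -264.5, 74.0]
ee_rot: [-179.9, 0.1, -178.5]
contact_force: [-1.9, 0.3, 10.8]
width: -0.1
finger_force: 5.5
time: 56.72
tcp_pos: [477.2, -264.6, 145.4]
ee_rot: [-179.8, 0.3, -178.5]
contact_force: [-0.1, -0.6, -0.2]
width: -0.0
finger_force: 0.0
(562, -292, 150, -178.4) shift [-0.0841, -0.0296, -0.0042] rv [-0.0031, 0.0045, -0.001] rows>=1.4
(562, -292, 84, -178.4) shift [0.0, -0.0, 0.066] rv [0.0, 0.0, 0.0] rows>=1.1
```

Green is pressed (10.8 N). Now the lock goes back to red.

```bash
python3 -m inch '[[[0.06,-0.04,-0.015,-0.004,0,0,0],[0.06,-0.084,-0.0315,-0.004,0,0,0],[0.06,-0.084,-0.0315,-0.004,0,0,0],[0.06,-0.084,-0.0315,-0.004,0,0,0],[0.06,-0.084,-0.0315,-0.004,0,0,0]]]'
python3 -m inch '[[[0.06,0,0,0.025,0,0,0],[0.06,0,0,0.05,0,0,0],[0.06,0,0,0.066,0,0,0],[0.06,0,0,0.066,0,0,0],[0.024,0,0,0.066,0,0,0]]]'
python3 -m inch '[[[0.024,0,0,0,0,0,0],[0.024,0,0,0,0,0,0],[0.024,0,-0.012,0,0,0,0],[0.024,0,-0.024,0,0,0,0],[0.024,0,-0.036,0,0,0,0]]]'
python3 -m inch '[[[0.024,0,-0.012,0,0,0,0],[0.024,0,-0.024,0,0,0,0],[0.024,0,-0.036,0,0,0,0],[0.024,0,-0.048,0,0,0,0],[0.024,0,-0.06,0,0,0,0]]]'
```

```text
time: 57.35
tcp_pos: [560.3, -293.0, 146.9]
ee_rot: [180.0, 0.0, -178.5]
contact_force: [0.4, -0.2, -0.2]
width: 60.2
finger_force: 0.0
time: 57.98
tcp_pos: [561.5, -293.7, 82.1]
ee_rot: [-179.9, 0.1, -178.5]
contact_force: [-0.5, -1.1, -0.1]
width: 43.2
finger_force: 0.0
time: 58.6
tcp_pos: [562.3, -330.5, 81.1]
ee_rot: [-180.0, 0.1, -178.5]
contact_force: [2.0, 1.3, 1.4]
width: 24.2
finger_force: 0.9
time: 59.22
tcp_pos: [563.8, -390.1, 81.0]
ee_rot: [180.0, 0.1, -178.5]
contact_force: [1.3, 2.9, 0.4]
width: 24.4
finger_force: 0.9
```

```bash
python3 -m inch '[[[0.024,0,-0.002,0,0,0,0],[0.024,0,-0.004,0,0,0,0],[0.024,0,-0.006,0,0,0,0],[0.024,0,-0.008,0,0,0,0],[0.024,0,-0.008,0,0,0,0]]]'
```

```text
time: 59.85
tcp_pos: [563.8, -396.9, 80.9]
ee_rot: [179.9, 0.0, -178.5]
contact_force: [-0.7, 3.6, -0.1]
width: 24.2
finger_force: 1.8
```

```bash
python3 -m inch '[[[0.024,0,-0.001,0,0,0,0],[0.024,0,-0.002,0,0,0,0],[0.024,0,-0.003,0,0,0,0],[0.024,0,-0.003,0,0,0,0]]]'
```

```text
time: 60.35
tcp_pos: [563.9, -397.3, 80.9]
ee_rot: [179.7, -0.1, -178.4]
contact_force: [-2.5, 15.2, 4.4]
width: 24.2
finger_force: 7.6
```

The lock is at the red stop (15 N, stalled). I release, rise clear, and check the stack and lock numerically.

```bash
python3 -m inch '[[[0.03,0,0.003,0,0,0,0],[0.05,0,0.003,0,0,0,0],[0.05,0,0.003,0,0,0,0],[0.05,0,0.003,-0.04,0,0,0],[0.05,0,0.003,-0.08,0,0,0]]]'
python3 -m inch '[[[0.05,0.03,0,-0.05,0,0,0],[0.05,0.06,0,-0.1,0,0,0],[0.05,0.09,0,-0.15,0,0,0],[0.05,0.1,0,-0.15,0,0,0],[0.05,0.1,0,-0.15,0,0,0]]]'
python3 - <<'E'
from h import *
import pickle
a=snap('scene');b=snap('top');_,b7,_=pickle.load(open('s7.pkl','rb'));a7=pickle.load(open('s7.pkl','rb'))[0]
print(manip.state()['tcp_pos'],manip.state()['contact_force'])
print('top grips',grips(b,(318,118,352,188),58));print('scene grips',grips(a))
d=cv2.absdiff(b['img'],b7['img']).max(2);print('stack diff now vs after hanging',int((d[125:185,300:364]>50).sum()))
da=cv2.absdiff(a['img'],a7['img']).max(2);print('scene stack diff',int((da[190:280,280:400]>50).sum()))
print('lock scene',grips(a,(180,265,250,310),45),proj(a,(565,-395,90)))
E
```

```text
time: 60.98
tcp_pos: [563.8, -397.8, 161.8]
ee_rot: [180.0, 0.0, -178.5]
contact_force: [0.0, 0.5, -0.1]
width: 49.9
finger_force: 0.0
time: 61.6
tcp_pos: [463.3, -400.2, 310.4]
ee_rot: [180.0, 0.0, -178.5]
contact_force: [0.2, -0.1, 0.7]
width: 50.0
finger_force: 0.0
[ 464.03546039 -399.92811938  309.36286766] [ 0.26968392  0.0397461  -0.52814231]
top grips [([12, 13, 12, 8, 77], array([335.3, 134.8])), ([12, 22, 13, 6, 58], array([335.4, 142.9])), ([3, 32, 3, 13, 27], array([321.8, 155.9])), ([13, 32, 13, 14, 78], array([337.7, 154.2]))]
scene grips [([10, 8, 23, 29, 346], array([331.2, 237.3]))]
stack diff now vs after hanging 41
scene stack diff 43
lock scene [([0, 1, 6, 15, 48], array([182.8, 273.7])), ([8, 0, 19, 8, 85], array([197.4, 268.5])), ([12, 20, 12, 14, 102], array([197.2, 291.3]))] [196.03612937 289.85017981]
```

The stack is unchanged since hanging and the lock is at the red end. I hand in.

```bash
python3 -c "
from workcell import manip
print(manip.hand_in())"
```

```text
the job is handed in; nothing more can be done
None
```

I handed the job in at about 62 s with all three steel baskets hung and nested on the hook, blue, yellow and green pressed in order with the lock at green, and the lock back at red; while I was hanging the small basket my fingers dragged the medium one about 12 mm along the hook, so I pushed it back and hung the small one again, and I checked the final state by measurement only because my 14 pictures were used up.

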